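Scoop the key caps into the cleaner and start it

TASK

Use the scoop to move every cream button cap from both lanes of the tray through the brass funnel into the tin cup of the parts cleaner, never touching the caps with the gripper, and put the scoop back standing flat in the middle of its rubber mat. Only once all the caps are in the cup, push the two loose relays upright and fully home into the two holes of the control socket, either relay in either hole, and after that press its start button right down once. Leave the other parts on the table where they are.

Things in the scene. Friction and masses are not known exactly. Their poses are not given: they have to be found in the camera images.
- cap0: one of 5 to 8 cream plastic button caps lying in the tray (absent ones read None): a chunky round button, 22 mm across, 14 mm tall, its bottom and top rims chamfered 4.5 mm at 45 degrees; origin at the centre of its underside, z its own axis; slippery (friction about 0.3 on tray, scoop and funnel), 12 g
- cap1: one of 5 to 8 cream plastic button caps lying in the tray (absent ones read None): a chunky round button, 22 mm across, 14 mm tall, its bottom and top rims chamfered 4.5 mm at 45 degrees; origin at the centre of its underside, z its own axis; slippery (friction about 0.3 on tray, scoop and funnel), 12 g
- cap2: one of 5 to 8 cream plastic button caps lying in the tray (absent ones read None): a chunky round button, 22 mm across, 14 mm tall, its bottom and top rims chamfered 4.5 mm at 45 degrees; origin at the centre of its underside, z its own axis; slippery (friction about 0.3 on tray, scoop and funnel), 12 g
- cap3: one of 5 to 8 cream plastic button caps lying in the tray (absent ones read None): a chunky round button, 22 mm across, 14 mm tall, its bottom and top rims chamfered 4.5 mm at 45 degrees; origin at the centre of its underside, z its own axis; slippery (friction about 0.3 on tray, scoop and funnel), 12 g
- cap4: one of 5 to 8 cream plastic button caps lying in the tray (absent ones read None): a chunky round button, 22 mm across, 14 mm tall, its bottom and top rims chamfered 4.5 mm at 45 degrees; origin at the centre of its underside, z its own axis; slippery (friction about 0.3 on tray, scoop and funnel), 12 g
- cap5: one of 5 to 8 cream plastic button caps lying in the tray (absent ones read None): a chunky round button, 22 mm across, 14 mm tall, its bottom and top rims chamfered 4.5 mm at 45 degrees; origin at the centre of its underside, z its own axis; slippery (friction about 0.3 on tray, scoop and funnel), 12 g
- cap6: one of 5 to 8 cream plastic button caps lying in the tray (absent ones read None): a chunky round button, 22 mm across, 14 mm tall, its bottom and top rims chamfered 4.5 mm at 45 degrees; origin at the centre of its underside, z its own axis; slippery (friction about 0.3 on tray, scoop and funnel), 12 g
- cap7: one of 5 to 8 cream plastic button caps lying in the tray (absent ones read None): a chunky round button, 22 mm across, 14 mm tall, its bottom and top rims chamfered 4.5 mm at 45 degrees; origin at the centre of its underside, z its own axis; slippery (friction about 0.3 on tray, scoop and funnel), 12 g
- tray: fixed aluminium tray of two open lanes side by side, each inside 256 mm long (x) by 70 mm wide, centred at y = +37.5 and -37.5 mm; walls and floor 5 mm thick, rim 39 mm above the table; origin at the centre of its underside, x along the lanes. The caps lie in the half at the -x end, nearer the robot (within 125 mm of that inner wall); the +x half is free for setting the scoop down
- scoop: loose steel scoop, 160 g, flat on the mat, handle upright. Origin on its underside below the handle, z up the handle, open mouth to -x. Bowl 62 mm wide outside, floor 3 mm, back wall at x = -12 mm and sides 34 mm high, sides from 20 mm behind the lip; floor ends at x = +12 mm. Grip 26 (x) by 20 mm (y), 54 to 98 mm up: take it from above at 85 mm, closing along y. A lane's caps fit in at once
- scoop_lip (a point): middle of the scoop's straight front lip, at its underside, 88 mm from the scoop's origin to -x; the floor's last 16 mm taper to 1 mm thick here
- cup_mouth (a point): centre of the funnel's round mouth, 75 mm inside radius, 147 mm above the table
- scoop_mid (a point): the middle of the scoop's underside, 40 mm from its origin towards the lip (x = -40 mm in the scoop's frame)
- mat: fixed black rubber mat on which the scoop belongs, 150 mm (x) by 120 mm (y), 3 mm thick; origin at the centre of its underside
- cup: fixed parts cleaner: grey base 130 by 130 by 12 mm, a tin cup on it (inside radius about 42 mm, inner floor 16 mm and rim 106 mm above the table) and a fixed brass funnel in the cup's mouth, its throat 54 mm wide inside and 84 to 92 mm above the table, open into the cup. Origin at the centre of its underside on the table, z up along the common axis of cup and funnel
- relay0: loose black relay, one of two alike, an upright block 36 mm (x) by 28 mm (y), 62 mm tall, 70 g, a clear band and a paper patch on its upper part; heavy in the foot; the lowest 4 mm taper in by 2 mm on every side; origin at the centre of its underside, which goes into the socket; a half turn about z makes no difference
- relay1: loose black relay, one of two alike, an upright block 36 mm (x) by 28 mm (y), 62 mm tall, 70 g, a clear band and a paper patch on its upper part; heavy in the foot; the lowest 4 mm taper in by 2 mm on every side; origin at the centre of its underside, which goes into the socket; a half turn about z makes no difference
- socket: fixed grey control socket, a block 170 mm (x) by 70 mm (y), 26 mm tall, with two rectangular holes in its top, each 39 mm (x) by 31 mm (y) and 16 mm deep (floor 10 mm above the table), centred at x = -6 and x = +50 mm, y = 0; the relays' x goes along the socket's x. Origin at the centre of its underside
- start (a joint): travel of the black round start button, 28 mm across, on top of the socket block at x = -60 mm, y = 0 in its frame; its top is 48 mm above the table when up; 0 up, 0.006 m right down (about 5 N), springs back
- lens: bystander: blue glass jewel lens, 36 mm across, 17 mm tall; origin under its centre
- hub: bystander: nickel wheel hub, a ring 48 mm across, 22 mm tall; origin under its centre
- bearing: bystander: bronze thrust bearing, a ring 42 mm across, 12 mm tall; origin under its centre
- driver: bystander: screwdriver lying down, 170 mm long along its x
- jar: bystander: small jar, 52 mm across, 75 mm tall; origin under its centre
Not all that is in view belongs to the job. Of the things shaped like the mat, the black one is meant.

How it is judged:
By the outcome, as a careful person would: the job done as asked, in the order asked, and still so for the second after the job is handed in, with the robot touching nothing.
Of cap0, cap1, cap2, cap3, cap4, cap5, cap6, cap7 only 5 to 8 are there at a start; the rules pass over those that are not, and their reading is None.
At some moment in a run one of relay0, relay1, scoop may be knocked a few centimetres aside while the robot is not near it.
It also fails if it takes over 210 s, if anything falls off the work surface, if the arm or the gripper's body presses on something with over 40 N, if the wrist force passes 120 N, or if a joint passes its speed limit or range.

ROBOT

A 6-joint arm with a two-finger parallel gripper is mounted at the origin on the work surface. World frame = base frame: x ahead of the robot, y to its left, z up, the work surface at z = 0. Lengths are in m, angles in rad, forces in N, time in s.
With the tool pointing down it reaches from about 0.325 to 0.775 m from the base axis. Payload 5.5 kg.
Tool frame: the origin (TCP) lies at the very end of the fingers, on their centre line; the grasp point (between the pads) lies 19 mm behind it; z points along the fingers, y is the line along which they close (so a half turn about z gives the same grasp; the last joint's range is limited). The gripper opens to 85 mm and grips with 20 to 120 N. Pads are 22 mm wide; open, the fingers measure 114 mm over their backs; the gripper's body (76 mm by 85 mm) begins 54 mm behind the grasp point. The pads swing forward as they close: fully open they stand 13 mm farther back than shut.
Start: joints at [-1.204, 0.091, 1.231, -0, 1.82, -0.057], TCP at [0.247, -0.547, 0.231] pointing down, gripper open.
Joint ranges: [-2.87, 2.87], [-0.86, 2.18], [0.17, 2.46], [-1.51, 4.65], [0.06, 2.69], [-2.65, 2.65]. Speed limits (rad/s): [2.57, 2.57, 3.01, 3.14, 3.14, 3.14].

INTERFACE

Orientations are given as a unit quaternion [x, y, z, w].
In Python, from bench import robot gives the robot as it stands. The module is installed in compiled form; this text tells all that it offers.
- The arm moves only by the tool jog_arm, never from a script. Its argument "rows" is a list of rows, each a list of 6 numbers: the shift along the tool's x, y, z scaled (see below), then the turn, a rotation vector about the tool's x, y, z scaled (see below). A call has 1 to 12 rows; each row shifts and turns the commanded pose from where the row before left it, along the tool's axes as they then stand; what a row does not reach is not made up. The controller multiplies each number of a shift by 100 mm and each number of a turn by 90 degrees. A row lasts 1/8 s, in which the tool goes at most 62.5 mm and 10.7 degrees, less where a joint would pass 70% of its speed; a pose out of reach is approached as far as the arm can. A call with a number of a shift or a turn outside -1 to 1 is refused whole. A call with a gripper value outside its range is refused whole. "fingers" is the closure, from -1 (fully open) to 1 (shut), set as the call begins (left out, the last holds). The fingers move at their own pace and stop on an object; "force" is the grip in N (left out, the last holds). Time passes only in rows, so rows that do not move let the fingers close. It gives the time, the measured TCP pose, the force, the opening and the grip force at its end, in the units of the state.
- robot.sense(): the state, without advancing time (a new reading comes with each control period).
- robot.get_image(name): name is "side" or "top" or "wrist"; returns the picture (480x640x3 uint8, blue, green, red); there is no depth.
- robot.camera_model(name): a dict with "fx", "fy", "cx", "cy" (pixels), "pose" (4x4, takes a point from camera to world coordinates); the wrist camera has in their place "tool_from_camera" (4x4, takes a point from camera to tool coordinates, whose origin is the TCP and whose axes are the flange's). Camera axes: x right, y down, z forward; pixel columns grow to the right and rows downward; lengths in m; the calibration is good to about 2 mm. A picture is of the moment at which its call begins: read the wrist's pose just before it. camera_model takes no time and is no camera call.
- robot.finish_job(): hands the job in; it is judged then, once.
The state is a dict: "t": time; "qpos": joint angles; "joint_velocities": joint speeds; "effort": joint torques, N m; "eef_pos": TCP position; "eef_rot": TCP orientation; "contact_force": force on the tool from outside, world axes, zero at the start; "ft_torque": the same for the moment, N m; "grip_width": finger opening in m; "gripper_force": force on a finger pad.
Only numpy, scipy, OpenCV 4.12 (cv2) and the standard library are available. Lean on these libraries where they do the work, as an engineer would, in place of code of your own. Each camera call takes 0.05 s, during which the arm holds its last target. There are 200 camera calls.

## Working session

There is one attempt and no reset: what is moved stays moved. The work goes in short steps, Python scripts to look and compute and a tool call to move; the robot and the scene stay as the last step left them, time stands still between calls to the robot, and variables do not carry over. Pictures are saved under pics/ and viewed, at most 14 in all, crops included, and the job is handed in when it is done.

Besides the shell and the picture viewer there is one more tool, called after "Call:" as name(argument=value, ...), one argument or row to a line, values as JSON. jog_arm: Moves the arm, as the interface text tells. Its arguments: {"type":"object","properties":{"rows":{"type":"array"},"fingers":{"type":"number"},"force":{"type":"number"}},"required":["rows"]}

```bash
mkdir -p pics
python3 - <<'E'
from bench import robot
import cv2,numpy as np
s=robot.sense();print(s)
for n in("top","side"):
    cv2.imwrite(f"pics/{n}0.png",robot.get_image(n))
    m=robot.camera_model(n);print(n,{k:np.round(v,4).tolist() for k,v in m.items()})
m=robot.camera_model("wrist");print({k:np.round(v,4).tolist() for k,v in m.items()})
E
```

```text
{'t': 0.0, 'qpos': array([-1.20370611e+00,  9.18586662e-02,  1.23189958e+00,  3.61306638e-05,
        1.81975792e+00, -5.67094464e-02]), 'joint_velocities': array([ 7.68433181e-04,  1.64842471e-03,  4.19807674e-04, -3.36095071e-05,
        1.03967156e-03,  4.99174552e-04]), 'effort': array([ 1.81905427e-03, -4.58727908e+01, -4.18020880e+01,  3.11773442e-05,
        1.16200576e-02, -3.45685908e-05]), 'eef_pos': array([ 0.2466425 , -0.54666369,  0.23014322]), 'eef_rot': array([ 9.77631726e-01,  2.10321856e-01, -1.31355343e-04, -9.52908543e-04]), 'contact_force': array([-0.45249705, -0.12622371,  0.3576304 ]), 'ft_torque': array([ 0.01013924,  0.0032373 , -0.04111616]), 'gripper_force': 0.0, 'grip_width': 0.08568586793243596}
top {'fx': 478.0005, 'fy': 478.0005, 'cx': 321.0624, 'cy': 243.7751, 'pose': [[-0.0072, -0.9982, 0.0592, 0.4416], [-1.0, 0.0076, 0.0058, -0.024], [-0.0062, -0.0591, -0.9982, 1.2779], [0.0, 0.0, 0.0, 1.0]]}
side {'fx': 504.8035, 'fy': 504.8035, 'cx': 316.5969, 'cy': 241.0856, 'pose': [[0.8792, -0.2248, 0.4202, -0.1528], [-0.4759, -0.4605, 0.7493, -1.1683], [0.0251, -0.8587, -0.5118, 0.9108], [0.0, 0.0, 0.0, 1.0]]}
{'fx': 410.7988, 'fy': 410.7988, 'cx': 322.2689, 'cy': 234.2995, 'tool_from_camera': [[0.0003, -0.9458, -0.3248, 0.0829], [1.0, 0.0003, -0.0001, 0.0013], [0.0002, -0.3248, 0.9458, -0.1427], [0.0, 0.0, 0.0, 1.0]]}
```

View pics/top0.png

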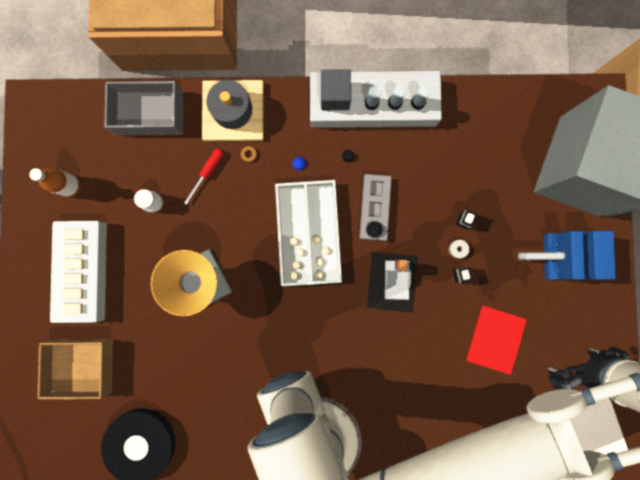

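View pics/side0.png

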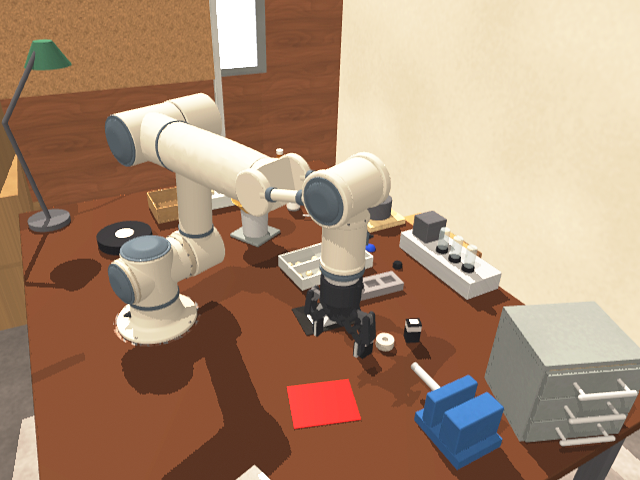

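Top view: tray (309,233), scoop on the black mat (393,280), red decoy mat (497,340), socket (376,208) with start button at (375,229), funnel (184,282), relays (467,218) and (463,275), hub (459,249). Enlarging to confirm.

```bash
cat > h.py <<'E'
from bench import robot
import cv2,numpy as np
from scipy.spatial.transform import Rotation as R
def ray(n,uv,z):
    m=robot.camera_model(n)
    if n=="wrist":
        s=robot.sense();T=np.eye(4);T[:3,:3]=R.from_quat(s["eef_rot"]).as_matrix();T[:3,3]=s["eef_pos"];P=T@m["tool_from_camera"]
    else:P=np.array(m["pose"])
    uv=np.atleast_2d(np.array(uv,float))
    d=np.c_[(uv[:,0]-m["cx"])/m["fx"],(uv[:,1]-m["cy"])/m["fy"],np.ones(len(uv))]@P[:3,:3].T
    return P[:3,3]+d*((z-P[2,3])/d[:,2])[:,None]
def proj(n,X):
    m=robot.camera_model(n);P=np.array(m["pose"]);c=(np.atleast_2d(X)-P[:3,3])@P[:3,:3]
    return np.c_[m["fx"]*c[:,0]/c[:,2]+m["cx"],m["fy"]*c[:,1]/c[:,2]+m["cy"]]
def rect(mask,off=(0,0),amin=30):
    cs,_=cv2.findContours(mask.astype(np.uint8),cv2.RETR_EXTERNAL,cv2.CHAIN_APPROX_NONE)
    return [(cv2.contourArea(c),cv2.minAreaRect(c+np.array(off))) for c in cs if cv2.contourArea(c)>amin]
E
python3 - <<'E'
from h import *
I=cv2.imread("pics/top0.png")
cv2.imwrite("pics/c1.png",cv2.resize(I[165:325,265:495],None,fx=3.4,fy=3.4,interpolation=cv2.INTER_CUBIC))
E
```

```text
(no output)
```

View pics/c1.png

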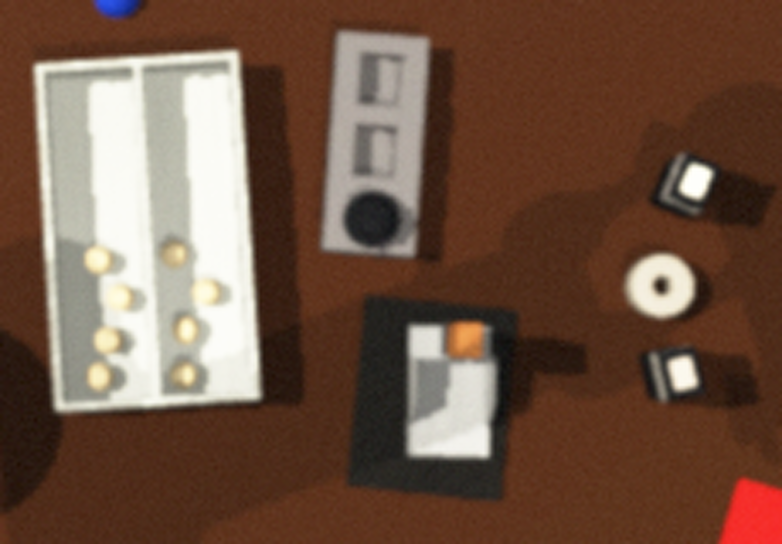

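Eight caps (four per lane); scoop with its orange-topped grip at (402,265), mouth toward the robot; black mat confirmed; relays have white patches at (470,219) and (466,275).

Run:
```python
from h import *
I=cv2.imread("pics/top0.png");H=cv2.cvtColor(I,cv2.COLOR_BGR2HSV).astype(int);h,s,v=H[...,0],H[...,1],H[...,2]
def show(name,mask,box,z,amin=60):
    x0,y0,x1,y1=box
    for a,r in rect(mask[y0:y1,x0:x1],(x0,y0),amin):
        P=ray("top",cv2.boxPoints(r),z);c=P.mean(0);e=np.linalg.norm(np.diff(P,axis=0),axis=1)
        L=np.diff(P,axis=0)[np.argmax(e[:2])]
        print(name,a,np.round(r[0],1),"c",np.round(c[:2],4),"size",np.round(e[:2],4),"long yaw",np.round(np.degrees(np.arctan2(L[1],L[0])),1))
sat=(s<110)
show("tray",sat&(v>80),(268,170,350,296),.039,500)
show("socket",sat&(v>70),(352,168,400,246),.026,500)
show("mat",(v<52),(360,245,425,315),.003,300)
show("orange",(h<18)&(s>130)&(v>120),(385,250,420,280),.098,10)
show("scoopwhite",sat&(v>90),(375,250,425,310),.003,50)
show("patch",sat&(v>150),(445,200,490,232),.062,20)
show("patch",sat&(v>150),(445,262,490,290),.062,20)
show("hub",sat&(v>120),(440,235,475,262),.022,20)
show("btn",(v<50),(362,218,390,240),.048,20)
show("funnel",(h>12)&(h<30)&(s>110)&(v>110),(140,240,225,320),.147,400)
show("red",(h<5)&(s>200)&(v>150),(460,300,535,380),.003,400)
```

```text
tray 6363.0 [307.8 232.6] c [0.5453 0.0175] size [0.1643 0.2732] long yaw -177.0
socket 1831.5 [375.  206.9] c [ 0.6125 -0.1597] size [0.1754 0.0777] long yaw -4.4
mat 2524.5 [396.1 282.1] c [ 0.414  -0.2152] size [0.1485 0.1428] long yaw -6.6
orange 79.5 [401.5 264.5] c [ 0.4589 -0.215 ] size [0.0222 0.0222] long yaw -90.4
scoopwhite 831.0 [397.  279.5] c [ 0.4207 -0.2177] size [0.0692 0.1034] long yaw 179.0
patch 59.0 [469.1 217.9] c [ 0.5771 -0.395 ] size [0.0253 0.0192] long yaw -19.6
patch 54.5 [465.3 274.3] c [ 0.4335 -0.382 ] size [0.0185 0.0238] long yaw -167.4
hub 288.5 [458.8 248.8] c [ 0.5003 -0.3782] size [0.0525 0.0497] long yaw -45.8
btn 147.5 [374.3 229.3] c [ 0.5511 -0.1544] size [0.0367 0.0346] long yaw -45.5
funnel 3507.5 [182.8 282.8] c [0.4192 0.3101] size [0.1561 0.1604] long yaw -135.0
red 2665.5 [496.  339.7] c [ 0.2609 -0.4758] size [0.1552 0.1247] long yaw -18.0
```

```bash
cat >> h.py <<'E'
def tool(yaw,tilt=0):
    "tool down with x axis at yaw (deg); tilt>0 leans the tool so that a scoop lip at tool -x drops"
    return R.from_euler("z",yaw,degrees=True)*R.from_quat([1,0,0,0])*R.from_euler("y",tilt,degrees=True)
def plan(wps,vmax=.05,amax=9.5,p=None,r=None):
    "wps: list of (pos,Rot); prints rows"
    s=robot.sense();p=s["eef_pos"] if p is None else np.array(p);r=R.from_quat(s["eef_rot"]) if r is None else r
    for P,Q in wps:
        P=np.array(P,float);d=(r.inv()*Q).as_rotvec()
        n=max(1,int(np.ceil(max(np.linalg.norm(P-p)/vmax,np.degrees(np.linalg.norm(d))/amax))))
        out=[]
        for i in range(n):
            ri=r*R.from_rotvec(d*i/n)
            sh=ri.inv().apply((P-p)/n)/.1
            out.append(np.round(np.r_[sh,d/n/(np.pi/2)],3)+0.)
        print(n,"rows"," ".join(map(str,[o.tolist() for o in out])).replace(" ","").replace("][","],["))
        p,r=P,Q
def st():
    s=robot.sense();M=R.from_quat(s["eef_rot"]).as_matrix()
    print("t%.2f"%s["t"],np.round(s["eef_pos"],4),"x",np.round(M[:,0],3),"z",np.round(M[:,2],3),"F",np.round(s["contact_force"],1),"w",round(s["grip_width"],4),round(s["gripper_force"],1))
E
python3 -c "
from h import *
plan([((.45,-.2,.28),tool(0))])"
```

```text
9 rows [0.364,-0.258,-0.055,0.0,0.0,0.03],[0.352,-0.275,-0.055,0.0,0.0,0.03],[0.338,-0.291,-0.055,0.0,0.0,0.03],[0.324,-0.307,-0.055,0.0,0.0,0.03],[0.31,-0.322,-0.055,0.0,0.0,0.03],[0.294,-0.336,-0.055,0.0,0.0,0.03],[0.278,-0.35,-0.055,0.0,0.0,0.03],[0.261,-0.362,-0.055,0.0,0.0,0.03],[0.244,-0.374,-0.055,0.0,0.0,0.03]
```

Call:
jog_arm(
  rows=[
    [0.364,-0.258,-0.055,0,0,0.03],
    [0.352,-0.275,-0.055,0,0,0.03],
    [0.338,-0.291,-0.055,0,0,0.03],
    [0.324,-0.307,-0.055,0,0,0.03],
    [0.31,-0.322,-0.055,0,0,0.03],
    [0.294,-0.336,-0.055,0,0,0.03],
    [0.278,-0.35,-0.055,0,0,0.03],
    [0.261,-0.362,-0.055,0,0,0.03],
    [0.244,-0.374,-0.055,0,0,0.03],
    [0,0,0,0,0,0],
  ],
  fingers=-1,
)

```text
t: 1.35
eef_pos: [0.4512, -0.1981, 0.2809]
eef_rot: [1.0, 0.002, 0.0, -0.0]
contact_force: [-0.7, -0.3, 1.7]
grip_width: 0.0853
gripper_force: 0.0
```

Run:
```python
from h import *
st()
I=robot.get_image("wrist");cv2.imwrite("pics/w1.png",I)
s=robot.sense();np.save("w1.npy",np.r_[s["eef_pos"],s["eef_rot"]])
```

```text
t1.35 [ 0.4512 -0.1981  0.2809] x [1.    0.004 0.   ] z [ 0.     0.001 -1.   ] F [-0.7 -0.3  1.7] w 0.0853 0.0
```

View pics/w1.png

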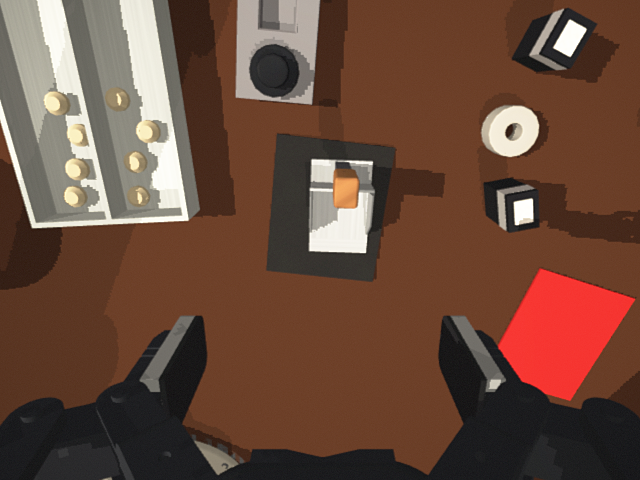

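Wrist view: mat corners about (276,134),(395,147),(373,280),(267,269); scoop lip edge (310,250)–(366,253); orange grip top (345,193); tray's near corners (33,227),(198,213).

Run:
```python
from h import *
I=cv2.imread("pics/w1.png")
cv2.imwrite("pics/c2.png",cv2.resize(I[125:290,255:410],None,fx=3.6,fy=3.6,interpolation=cv2.INTER_NEAREST))
def w(uv,z): return np.round(ray("wrist",uv,z)[:,:2],4).tolist()
print("mat",w([(276,134),(395,147),(373,280),(267,269)],.003),np.round(ray("wrist",[(276,134),(395,147),(373,280),(267,269)],.003).mean(0),4))
print("lip",w([(310,250),(366,253),(338,251.5)],.004))
H=cv2.cvtColor(I,cv2.COLOR_BGR2HSV).astype(int);h,s,v=H[...,0],H[...,1],H[...,2]
for vv in(120,200,225):
  for a,r in rect((h<20)&(s>120)&(v>vv)&(np.indices(h.shape)[1]>325)&(np.indices(h.shape)[1]<365)&(np.indices(h.shape)[0]<220)&(np.indices(h.shape)[0]>150),amin=40):
    P=ray("wrist",cv2.boxPoints(r),.101);print(vv,a,np.round(r[0],1),np.round(P[:,:2],4).tolist(),P.mean(0).round(4))
print("trayrim",w([(33,227),(198,213),(0,112)],.039))
```

```text
mat [[0.4952, -0.1545], [0.4828, -0.274], [0.3353, -0.2582], [0.3484, -0.1395]] [ 0.4154 -0.2066  0.003 ]
lip [[0.3716, -0.1876], [0.3683, -0.249], [0.37, -0.2183]]
120 731.0 [345.5 188. ] [[0.4466, -0.2096], [0.4775, -0.2092], [0.4776, -0.2289], [0.4467, -0.2298]] [ 0.4621 -0.2194  0.101 ]
200 588.5 [345.1 193. ] [[0.4468, -0.2094], [0.4705, -0.2104], [0.4696, -0.2285], [0.4458, -0.228]] [ 0.4582 -0.2191  0.101 ]
225 349.5 [345. 192.] [[0.4696, -0.2101], [0.4696, -0.2275], [0.4484, -0.2282], [0.4483, -0.2104]] [ 0.459 -0.219  0.101]
trayrim [[0.4086, 0.0835], [0.4234, -0.0801], [0.517, 0.0886]]
```

View pics/c2.png

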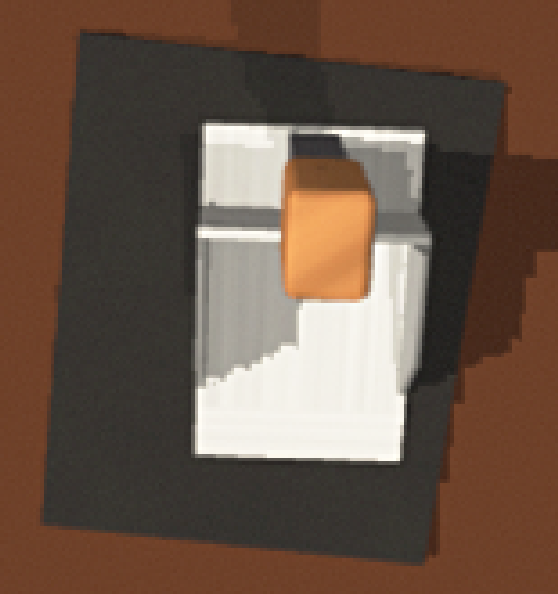

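```bash
python3 -c "
from h import *
plan([((.458,-.2205,.13),tool(-2)),((.458,-.2205,.069),tool(-2))],vmax=.045)"
```

```text
4 rows [0.019,0.053,0.376,0.0,0.0,0.006],[0.019,0.053,0.376,0.0,0.0,0.006],[0.02,0.052,0.376,0.0,0.0,0.006],[0.02,0.052,0.376,0.0,0.0,0.006]
2 rows [0.0,0.0,0.305,0.0,0.0,0.0],[0.0,0.0,0.305,0.0,0.0,0.0]
```

Call:
jog_arm(
  rows=[
    [0.019,0.053,0.376,0,0,0.006],
    [0.019,0.053,0.376,0,0,0.006],
    [0.02,0.052,0.376,0,0,0.006],
    [0.02,0.052,0.376,0,0,0.006],
    [0,0,0.2,0,0,0],
    [0,0,0.2,0,0,0],
    [0,0,0.21,0,0,0],
    [0,0,0,0,0,0],
  ],
)

```text
t: 2.4
eef_pos: [0.4568, -0.2212, 0.0681]
eef_rot: [1.0, -0.019, -0.001, -0.001]
contact_force: [0.9, -0.2, -0.6]
grip_width: 0.0855
gripper_force: 0.0
```

Call:
jog_arm(
  rows=[
    [0,0,0,0,0,0],
    [0,0,0,0,0,0],
    [0,0,0,0,0,0],
    [0,0,0,0,0,0],
    [0,0,0,0,0,0],
    [0,0,0,0,0,0],
    [0,0,0,0,0,0],
    [0,0,0,0,0,0],
  ],
  fingers=1,
  force=110,
)

```text
t: 3.4
eef_pos: [0.458, -0.2217, 0.0702]
eef_rot: [1.0, -0.019, 0.001, 0.0]
contact_force: [0.7, 0.6, 5.7]
grip_width: 0.0183
gripper_force: 107.7
```

```bash
python3 -c "
from h import *
plan([((.46,-.2215,.25),tool(-2)),((.53,.0175,.35),tool(3))],vmax=.045)"
```

```text
4 rows [0.006,0.0,-0.449,0.0,0.0,0.0],[0.005,0.0,-0.449,0.0,0.0,0.0],[0.005,0.0,-0.449,0.0,0.0,0.0],[0.005,-0.001,-0.449,0.0,0.0,0.0]
6 rows [0.103,-0.402,-0.167,0.0,0.0,-0.009],[0.109,-0.401,-0.167,0.0,0.0,-0.009],[0.114,-0.399,-0.167,0.0,0.0,-0.009],[0.12,-0.397,-0.167,0.0,0.0,-0.009],[0.126,-0.396,-0.167,0.0,0.0,-0.009],[0.132,-0.394,-0.167,0.0,0.0,-0.009]
```

Call:
jog_arm(
  rows=[
    [0,0,-0.2,0,0,0],
    [0,0,-0.4,0,0,0],
    [0,0,-0.4,0,0,0],
    [0,0,-0.4,0,0,0],
    [0,0,-0.4,0,0,0],
    [0.103,-0.402,-0.167,0,0,-0.009],
    [0.109,-0.401,-0.167,0,0,-0.009],
    [0.114,-0.399,-0.167,0,0,-0.009],
    [0.12,-0.397,-0.167,0,0,-0.009],
    [0.126,-0.396,-0.167,0,0,-0.009],
    [0.132,-0.394,-0.167,0,0,-0.009],
    [0,0,0,0,0,0],
  ],
)

```text
t: 4.9
eef_pos: [0.529, 0.0197, 0.3512]
eef_rot: [1.0, 0.025, 0.001, -0.0]
contact_force: [-0.2, -0.2, -0.8]
grip_width: 0.0183
gripper_force: 107.9
```

Run:
```python
from h import *
I=robot.get_image("wrist");cv2.imwrite("pics/w2.png",I);st()
s=robot.sense();np.save("w2.npy",np.r_[s["eef_pos"],s["eef_rot"]])
```

```text
t4.95 [0.5287 0.0182 0.3503] x [0.999 0.049 0.   ] z [ 0. -0. -1.] F [ 0.6 -0.1 -2.1] w 0.0186 107.9
```

View pics/w2.png

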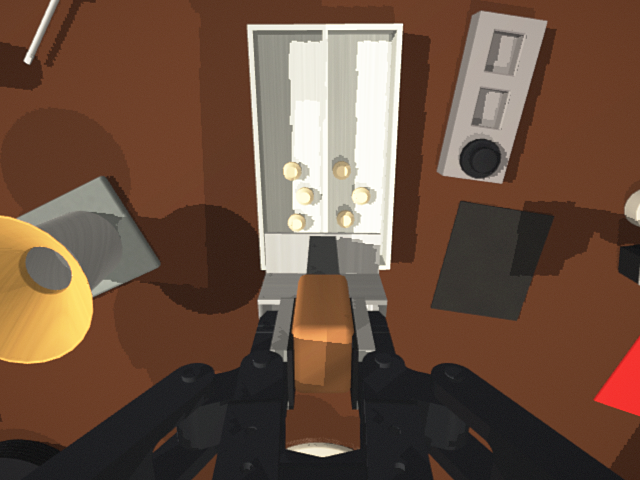

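Wrist view from above the tray: outer rim corners (247,24),(403,24), sides run to (262,269),(388,268); socket holes (505,53),(490,108), button (480,158); bare mat centred near (492,260).

Run:
```python
from h import *
I=cv2.imread("pics/w2.png");H=cv2.cvtColor(I,cv2.COLOR_BGR2HSV).astype(int);s,v=H[...,1],H[...,2]
L=[];Rr=[]
for y in range(35,225,5):
    m=(s[y]<100)&(v[y]>100); k=np.where(m[230:420])[0]+230; L.append((k[0],y));Rr.append((k[-1]+1,y))
def fit(p,z):
    P=ray("wrist",p,z)[:,:2];c=np.polyfit(P[:,0],P[:,1],1);return c,np.abs(np.polyval(c,P[:,0])-P[:,1]).max()
a,ea=fit(L,.039);b,eb=fit(Rr,.039)
print("edges",a,ea,b,eb,"yaw",np.degrees(np.arctan((a[0]+b[0])/2)),"width",(a[1]-b[1])+(a[0]-b[0])*.55)
print("mid y at .45,.55,.65",[np.polyval((a+b)/2,x) for x in(.42,.55,.67)])
T=[(x,np.where((s[:,x]<100)&(v[:,x]>100))[0][0]) for x in range(260,395,10)]
print("far edge",ray("wrist",T,.039)[[0,6,-1],:2].round(4).tolist())
def show(n,mask,box,z,amin):
    x0,y0,x1,y1=box
    for A,r in rect(mask[y0:y1,x0:x1],(x0,y0),amin):
        P=ray("wrist",cv2.boxPoints(r),z);e=np.diff(P,axis=0)[:2];l=np.linalg.norm(e,axis=1);d=e[np.argmax(l)]
        print(n,A,np.round(r[0],1),P.mean(0).round(4)[:2],l.round(4),"yaw",np.degrees(np.arctan2(d[1],d[0])).round(1))
show("socket",(s<100)&(v>70),(430,0,555,190),.026,2000)
show("mat",(v<75)&(s<120),(425,195,560,325),.003,2000)
show("btn",(v<60),(455,135,505,182),.048,300)
for uv in[(505,53),(490,108)]:print("hole~",ray("wrist",uv,.026)[0].round(4))
cv2.imwrite("pics/c3.png",cv2.resize(I[5:190,430:555],None,fx=3.2,fy=3.2,interpolation=cv2.INTER_NEAREST))
fm=(H[...,0]>12)&(H[...,0]<30)&(s>110)&(v>100)
cs,_=cv2.findContours(fm[200:380,:110].astype(np.uint8),cv2.RETR_EXTERNAL,cv2.CHAIN_APPROX_NONE)
c=max(cs,key=cv2.contourArea)[:,0]+[0,200];c=c[(c[:,0]>5)];P=ray("wrist",c,.147)[:,:2]
A=np.c_[2*P,np.ones(len(P))];x=np.linalg.lstsq(A,(P**2).sum(1),rcond=None)[0];print("funnel",x[:2],np.sqrt(x[2]+x[0]**2+x[1]**2))
```

```text
edges [0.0526089  0.06411877] 0.00051747013619792 [ 0.05508561 -0.09409144] 0.0005661646809073106 yaw 3.082243755856171 width 0.1568480265303866
mid y at .45,.55,.65 [np.float64(0.0076295114532442705), np.float64(0.014629654653903524), np.float64(0.02109132530066591)]
far edge [[0.6742, 0.0859], [0.678, 0.0264], [0.6814, -0.0431]]
socket 11913.0 [491.2  96.9] [ 0.6119 -0.1612] [0.1738 0.0784] yaw -4.9
mat 9871.0 [492.  261.2] [ 0.414  -0.2084] [0.1621 0.1212] yaw -6.5
btn 1189.0 [480. 158.] [ 0.5544 -0.1521] [0.0424 0.0411] yaw -87.2
hole~ [ 0.6613 -0.1677  0.026 ]
hole~ [ 0.606 -0.162  0.026]
funnel [0.42036447 0.30551995] 0.07719472195111236
```

```bash
cat >> h.py <<'E'
C=np.array([.545,.0144]);u=np.array([.99854,.05400]);nn=np.array([-.054,.99854])
def tr(x,y,z): return np.r_[C+u*x+nn*y,z]
E
python3 -c "
from h import *
plan([(tr(.106,.0375,.13),tool(3.1)),(tr(.106,.0375,.078),tool(3.1))],vmax=.045)"
```

```text
6 rows [0.203,-0.056,0.367,0.0,0.0,-0.001],[0.203,-0.056,0.367,0.0,0.0,-0.001],[0.203,-0.055,0.367,0.0,0.0,-0.001],[0.203,-0.055,0.367,0.0,0.0,-0.001],[0.203,-0.055,0.367,0.0,0.0,-0.001],[0.203,-0.055,0.367,0.0,0.0,-0.001]
2 rows [0.0,0.0,0.26,0.0,0.0,0.0],[0.0,0.0,0.26,0.0,0.0,0.0]
```

Call:
jog_arm(
  rows=[
    [0.203,-0.056,0.367,0,0,-0.001],
    [0.203,-0.056,0.367,0,0,-0.001],
    [0.203,-0.055,0.367,0,0,-0.001],
    [0.203,-0.055,0.367,0,0,-0.001],
    [0.203,-0.055,0.367,0,0,-0.001],
    [0.203,-0.055,0.367,0,0,-0.001],
    [0,0,0,0,0,0],
    [0,0,0,0,0,0],
  ],
)

```text
t: 5.95
eef_pos: [0.6484, 0.0556, 0.1305]
eef_rot: [1.0, 0.028, 0.0, 0.0]
contact_force: [0.8, -0.4, -0.2]
grip_width: 0.0186
gripper_force: 107.9
```

Run:
```python
from h import *
st();d=robot.sense()["eef_pos"][:2]-C;print(d@u,d@nn)
I=np.hstack([robot.get_image("wrist")[100:480],robot.get_image("side")[200:340,240:420].repeat(2,0).repeat(2,1)[:380].copy() if 0 else robot.get_image("wrist")[100:480]][:1]);cv2.imwrite("pics/w3.png",I)
```

```text
t5.95 [0.6484 0.0556 0.1305] x [0.998 0.055 0.   ] z [ 0. -0. -1.] F [ 0.8 -0.4 -0.2] w 0.0186 107.9
0.10546130998999059 0.035528070894364196
```

View pics/w3.png

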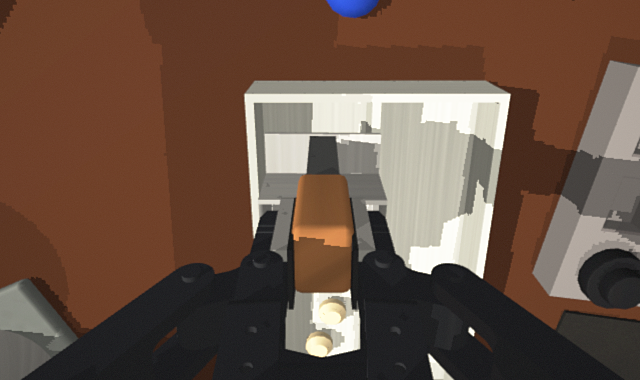

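Run:
```python
from h import *
for uv,z in[((245,194),.039),((510,194),.039),((260,300),.0975),((387,300),.0975)]:
    d=ray("wrist",uv,z)[0][:2]-C;print(d@u,d@nn)
for i in range(3): robot.get_image("top"); d=robot.sense()["eef_pos"];print(d,(d[:2]-C)@nn)
```

```text
0.1337891051202195 0.07983378462586731
0.13405097058872062 -0.0759052825215554
0.09514506531034544 0.0644409828741747
0.09524831852198681 0.0030853549488218243
[0.64912159 0.05610826 0.13224863] 0.03602479862788709
[0.64907022 0.05624174 0.13198116] 0.03616085916836253
[0.6489723  0.05638286 0.13156842] 0.036307059432816945
```

```bash
sed -i 's/C=np.array(\[.545,.0144\])/C=np.array([.5455,.0179])/' h.py
python3 -c "
from h import *
st();plan([(tr(.106,.0375,.12),tool(3.1)),(tr(.106,.0375,.074),tool(3.1))],vmax=.025)"
```

```text
t6.20 [0.649  0.0564 0.1316] x [0.998 0.056 0.003] z [ 0.003  0.    -1.   ] F [-0.1 -0.  -2. ] w 0.0185 107.9
1 rows [0.006,-0.047,0.116,0.0,-0.002,0.001]
2 rows [0.0,0.0,0.23,0.0,0.0,0.0],[0.0,0.0,0.23,0.0,0.0,0.0]
```

Call:
jog_arm(
  rows=[
    [0.006,-0.047,0.116,0,0,0],
    [0,0,0,0,0,0],
    [0,0,0.15,0,0,0],
    [0,0,0.15,0,0,0],
    [0,0,0.12,0,0,0],
    [0,0,0,0,0,0],
    [0,0,0,0,0,0],
  ],
)

```text
t: 7.08
eef_pos: [0.649, 0.0613, 0.0759]
eef_rot: [1.0, 0.028, 0.0, -0.0]
contact_force: [0.5, -0.2, -1.3]
grip_width: 0.0186
gripper_force: 108.2
```

Run:
```python
from h import *
I=robot.get_image("wrist");st();cv2.imwrite("pics/w4.png",I);d=robot.sense()["eef_pos"][:2]-C;print(d@u,d@nn)
```

```text
t7.12 [0.6492 0.0614 0.0762] x [0.998 0.056 0.001] z [ 0.001  0.    -1.   ] F [-0.9 -0.2 -1.7] w 0.0184 108.2
0.10585762983866022 0.037790337654064934
```

View pics/w4.png

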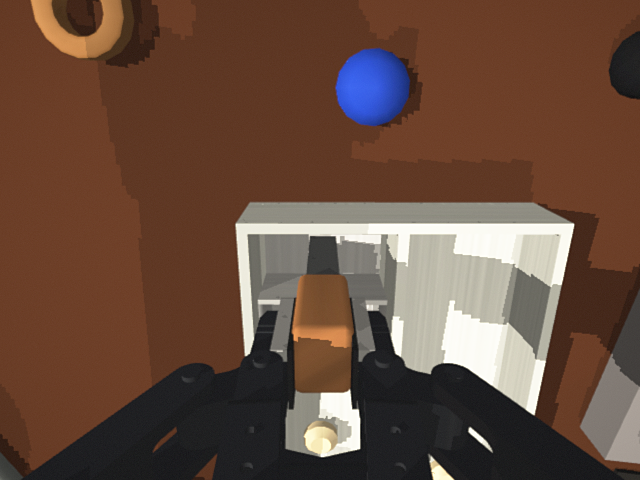

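Scoop sits inside the left lane: bowl edges (259,300)–(387,300) between the wall (~247) and divider (~392).

Call:
jog_arm(
  rows=[
    [0,-0.008,0.02,0,0,0],
    [0,0,0.015,0,0,0],
    [0,0,0.01,0,0,0],
    [0,0,0,0,0,0],
    [0,0,0,0,0,0],
  ],
)

```text
t: 7.75
eef_pos: [0.6493, 0.0623, 0.0722]
eef_rot: [1.0, 0.028, 0.001, -0.0]
contact_force: [-1.0, 0.3, 4.9]
grip_width: 0.018
gripper_force: 108.7
```

Call:
jog_arm(
  rows=[
    [-0.1,0,0,0,0,0],
    [-0.12,0,0,0,0,0],
    [-0.12,0,0,0,0,0],
    [-0.12,0,0,0,0,0],
    [-0.12,0,0,0,0,0],
    [-0.12,0,0,0,0,0],
    [-0.12,0,0,0,0,0],
    [-0.12,0,0,0,0,0],
    [-0.12,0,0,0,0,0],
    [-0.12,0,0,0,0,0],
    [-0.12,0,0,0,0,0],
    [0,0,0,0,0,0],
  ],
)

```text
t: 9.25
eef_pos: [0.5184, 0.0548, 0.0722]
eef_rot: [1.0, 0.028, 0.0, 0.0]
contact_force: [-2.3, 0.7, 7.1]
grip_width: 0.0187
gripper_force: 109.3
```

Run:
```python
from h import *
st();d=robot.sense()["eef_pos"][:2]-C;print(d@u,d@nn)
```

```text
t9.25 [0.5184 0.0548 0.0722] x [0.998 0.056 0.001] z [ 0.001 -0.    -1.   ] F [-2.3  0.7  7.1] w 0.0187 109.3
-0.025070053629391593 0.03827766999681672
```

Call:
jog_arm(
  rows=[
    [-0.04,0,0,0,0,0],
    [-0.04,0,0,0,0,0],
    [-0.03,0,0,0,0,0],
    [-0.02,0,0,0,0,0],
    [0,0,0,0,0,0],
    [0,0,0,0,0,0],
  ],
)

```text
t: 10.0
eef_pos: [0.5064, 0.0541, 0.0722]
eef_rot: [1.0, 0.028, 0.001, 0.0]
contact_force: [0.5, 0.5, 6.2]
grip_width: 0.0182
gripper_force: 109.1
```

Run:
```python
from h import *
st();d=robot.sense()["eef_pos"][:2]-C;print(d@u,d@nn)
I=robot.get_image("top");cv2.imwrite("pics/t5.png",cv2.resize(I[165:305,265:405],None,fx=4,fy=4,interpolation=cv2.INTER_CUBIC))
```

```text
t10.00 [0.5064 0.0541 0.0722] x [0.998 0.056 0.002] z [ 0.002 -0.    -1.   ] F [0.5 0.5 6.2] w 0.0182 109.1
-0.037067955174069356 0.03824418127949145
```

View pics/t5.png

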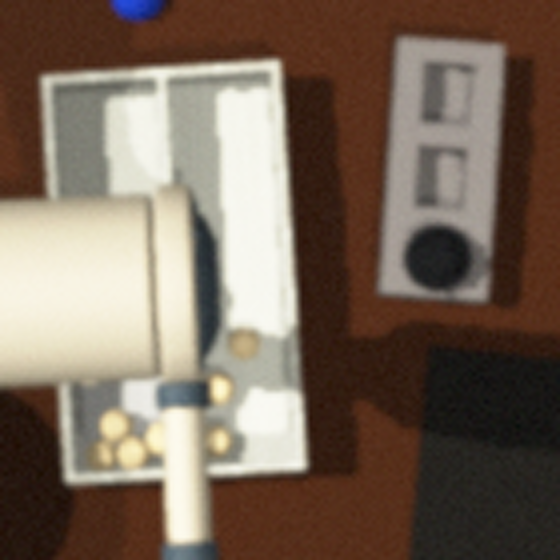

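Call:
jog_arm(
  rows=[
    [-0.02,0,0,0,0,0],
    [-0.015,0,0,0,0,0],
    [0,0,0,0,0,0],
  ],
)

```text
t: 10.42
eef_pos: [0.5031, 0.0539, 0.0722]
eef_rot: [1.0, 0.028, 0.001, 0.0]
contact_force: [0.4, -0.1, 6.2]
grip_width: 0.0187
gripper_force: 109.0
```

Call:
jog_arm(
  rows=[
    [-0.015,0,0,0,0,0],
    [-0.015,0,0,0,0,0],
    [0,0,0,0,0,0],
  ],
)

```text
t: 10.8
eef_pos: [0.5019, 0.0539, 0.0729]
eef_rot: [1.0, 0.028, 0.004, -0.0]
contact_force: [7.2, 1.7, 4.0]
grip_width: 0.0188
gripper_force: 108.8
```

```bash
cat >> h.py <<'E'
def piv(pw,ps,yaw,tilt):
    "TCP position so that scoop point ps (x,z in scoop frame) is at world pw"
    return np.array(pw)-tool(yaw,tilt).apply([ps[0],0,.067-ps[1]])
def tipped(pw0,pw1,ps,yaw,t0,t1,n,p=None,r=None):
    plan([(piv(np.array(pw0)+(np.array(pw1)-pw0)*k/n,ps,yaw,t0+(t1-t0)*k/n),tool(yaw,t0+(t1-t0)*k/n)) for k in range(1,n+1)],vmax=.062,amax=10.6,p=p,r=r)
E
python3 -c "
from h import *
s=robot.sense();print(s['qpos'].round(2));st()
p=s['eef_pos'];b=p+tool(3.1).apply([.012,0,.067])
tipped(b,b+[0.002,0,.006],(.012,0),3.1,0,-26,10,p=p,r=tool(3.1))"
```

```text
[ 0.04 -0.15  1.75  0.    1.54  1.55]
t10.80 [0.5019 0.0539 0.0729] x [0.998 0.056 0.007] z [ 0.007  0.    -1.   ] F [7.2 1.7 4. ] w 0.0188 108.8
1 rows [0.033,0.0,-0.011,0.0,-0.029,0.0]
1 rows [0.032,0.0,-0.011,0.0,-0.029,0.0]
1 rows [0.032,0.0,-0.011,0.0,-0.029,0.0]
1 rows [0.032,0.0,-0.011,0.0,-0.029,0.0]
1 rows [0.031,0.0,-0.011,0.0,-0.029,0.0]
1 rows [0.031,0.0,-0.011,0.0,-0.029,0.0]
1 rows [0.031,0.0,-0.011,0.0,-0.029,0.0]
1 rows [0.031,0.0,-0.011,0.0,-0.029,0.0]
1 rows [0.03,0.0,-0.011,0.0,-0.029,0.0]
1 rows [0.03,0.0,-0.011,0.0,-0.029,0.0]
```

Call:
jog_arm(
  rows=[
    [0.033,0,-0.011,0,-0.029,0],
    [0.032,0,-0.011,0,-0.029,0],
    [0.032,0,-0.011,0,-0.029,0],
    [0.032,0,-0.011,0,-0.029,0],
    [0.031,0,-0.011,0,-0.029,0],
    [0.031,0,-0.011,0,-0.029,0],
    [0.031,0,-0.011,0,-0.029,0],
    [0.031,0,-0.011,0,-0.029,0],
    [0.03,0,-0.011,0,-0.029,0],
    [0.03,0,-0.011,0,-0.029,0],
    [0,0,0,0,0,0],
    [0,0,0,0,0,0],
  ],
)

```text
t: 12.3
eef_pos: [0.5317, 0.0556, 0.0751]
eef_rot: [0.974, 0.027, -0.226, 0.006]
contact_force: [-0.3, 0.0, -2.6]
grip_width: 0.0183
gripper_force: 107.8
```

Run:
```python
from h import *
st();print(robot.sense()["qpos"].round(2))
s=robot.sense();p=s["eef_pos"]
plan([(p+[0.02,0,.1],tool(3.1,-26)),(p+[0.02,0,.22],tool(3.1,-26))],r=tool(3.1,-26))
```

```text
t12.30 [0.5317 0.0556 0.0751] x [ 0.896  0.05  -0.44 ] z [-0.44  -0.025 -0.898] F [-0.3  0.  -2.6] w 0.0183 107.8
[ 0.04  0.36  1.26 -0.01  1.98  1.56]
3 rows [-0.086,0.004,-0.329,0.0,0.0,0.0],[-0.086,0.004,-0.329,0.0,0.0,0.0],[-0.086,0.004,-0.329,0.0,0.0,0.0]
3 rows [-0.175,0.0,-0.36,0.0,0.0,0.0],[-0.175,0.0,-0.36,0.0,0.0,0.0],[-0.175,0.0,-0.36,0.0,0.0,0.0]
```

Call:
jog_arm(
  rows=[
    [-0.04,0.002,-0.16,0,0,0],
    [-0.086,0.004,-0.329,0,0,0],
    [-0.086,0.004,-0.329,0,0,0],
    [-0.086,0.004,-0.329,0,0,0],
    [-0.175,0,-0.36,0,0,0],
    [-0.175,0,-0.36,0,0,0],
    [0,0,0,0,0,0],
    [0,0,0,0,0,0],
  ],
)

```text
t: 13.3
eef_pos: [0.5562, 0.0555, 0.2718]
eef_rot: [0.974, 0.027, -0.225, 0.006]
contact_force: [0.1, -0.4, -2.6]
grip_width: 0.0185
gripper_force: 108.0
```

Run:
```python
from h import *
st()
I=robot.get_image("top");W=robot.get_image("side")
A=cv2.resize(I[165:305,255:395],(400,400),interpolation=cv2.INTER_CUBIC);B=cv2.resize(W[170:300,240:370],(400,400),interpolation=cv2.INTER_CUBIC)
cv2.imwrite("pics/t6.png",np.hstack([A,B]))
```

```text
t13.30 [0.5562 0.0555 0.2718] x [ 0.897  0.05  -0.439] z [-0.439 -0.025 -0.898] F [ 0.1 -0.4 -2.6] w 0.0185 108.0
```

View pics/t6.png

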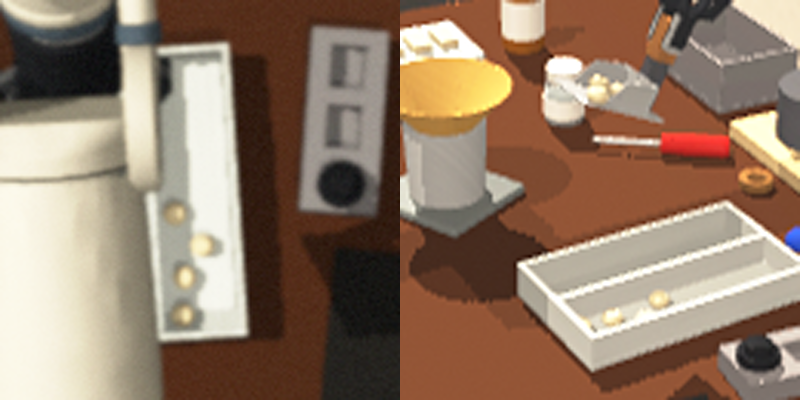

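Side view: caps held in the bowl at the back wall; the far lane looks empty, near lane still has its four.

```bash
cat >> h.py <<'E'
LIP=(-.088,0)
FC=np.array([.42,.3085]);FY=36.3;rad=np.array([np.cos(np.radians(FY)),np.sin(np.radians(FY))])
def go(l1,y1,t1,n,y0,t0,ps=LIP):
    "lip travels straight to l1 while yaw/tilt change"
    s=robot.sense();p=s["eef_pos"];l0=p+tool(y0,t0).apply([ps[0],0,.067-ps[1]])
    plan([(piv(l0+(np.array(l1)-l0)*k/n,ps,y0+(y1-y0)*k/n,t0+(t1-t0)*k/n),tool(y0+(y1-y0)*k/n,t0+(t1-t0)*k/n)) for k in range(1,n+1)],vmax=.062,amax=10.6,p=p,r=tool(y0,t0))
E
python3 - <<'E'
from h import *
l=np.r_[FC+.02*rad,.235];go(l,FY,-26,9,3.1,-26);print("lip",l)
E
```

```text
1 rows [0.008,-0.371,0.013,-0.018,0.0,-0.037]
1 rows [0.025,-0.37,0.005,-0.018,0.0,-0.037]
1 rows [0.043,-0.368,-0.004,-0.018,0.0,-0.037]
1 rows [0.06,-0.364,-0.012,-0.018,0.0,-0.037]
1 rows [0.077,-0.36,-0.02,-0.018,0.0,-0.037]
1 rows [0.093,-0.354,-0.029,-0.018,0.0,-0.037]
1 rows [0.11,-0.347,-0.036,-0.018,0.0,-0.037]
1 rows [0.125,-0.339,-0.044,-0.018,0.0,-0.037]
1 rows [0.141,-0.33,-0.052,-0.018,0.0,-0.037]
lip [0.43611857 0.32034026 0.235     ]
```

Call:
jog_arm(
  rows=[
    [0.008,-0.371,0.013,-0.018,0,-0.037],
    [0.025,-0.37,0.005,-0.018,0,-0.037],
    [0.043,-0.368,-0.004,-0.018,0,-0.037],
    [0.06,-0.364,-0.012,-0.018,0,-0.037],
    [0.077,-0.36,-0.02,-0.018,0,-0.037],
    [0.093,-0.354,-0.029,-0.018,0,-0.037],
    [0.11,-0.347,-0.036,-0.018,0,-0.037],
    [0.125,-0.339,-0.044,-0.018,0,-0.037],
    [0.141,-0.33,-0.052,-0.018,0,-0.037],
    [0,0,0,0,0,0],
    [0,0,0,0,0,0],
  ],
)

```text
t: 14.78
eef_pos: [0.5228, 0.3842, 0.2568]
eef_rot: [0.925, 0.305, -0.216, 0.07]
contact_force: [-0.0, 0.1, -2.0]
grip_width: 0.019
gripper_force: 108.1
```

Run:
```python
from h import *
st();print(robot.sense()["qpos"].round(2),"lip",robot.sense()["eef_pos"]+tool(FY,-26).apply([-.088,0,.067]))
go(np.r_[FC+.025*rad,.17],FY,2,4,FY,-26)
print()
p=piv(np.r_[FC+.025*rad,.17],LIP,FY,2)
tipped(np.r_[FC+.025*rad,.17],np.r_[FC+.02*rad,.165],LIP,FY,2,52,8,p=p,r=tool(FY,2))
```

```text
t14.78 [0.5228 0.3842 0.2568] x [ 0.721  0.534 -0.442] z [-0.356 -0.262 -0.897] F [-0.   0.1 -2. ] w 0.019 108.1
[ 0.59  0.72  0.46 -0.03  2.42  1.51] lip [0.43541733 0.31999994 0.23520131]
1 rows [-0.004,0.0,0.038,0.0,0.078,0.0]
1 rows [-0.022,0.0,0.047,0.0,0.078,0.0]
1 rows [-0.04,0.0,0.054,0.0,0.078,0.0]
1 rows [-0.06,0.0,0.059,0.0,0.078,0.0]

1 rows [-0.085,0.0,-0.086,0.0,0.069,0.0]
1 rows [-0.085,0.0,-0.087,0.0,0.069,0.0]
1 rows [-0.086,0.0,-0.087,0.0,0.069,0.0]
1 rows [-0.086,0.0,-0.088,0.0,0.069,0.0]
1 rows [-0.087,0.0,-0.089,0.0,0.069,0.0]
1 rows [-0.087,0.0,-0.09,0.0,0.069,0.0]
1 rows [-0.087,0.0,-0.091,0.0,0.069,0.0]
1 rows [-0.087,0.0,-0.092,0.0,0.069,0.0]
```

Call:
jog_arm(
  rows=[
    [-0.004,0,0.038,0,0.078,0],
    [-0.022,0,0.047,0,0.078,0],
    [-0.04,0,0.054,0,0.078,0],
    [-0.06,0,0.059,0,0.078,0],
    [-0.085,0,-0.086,0,0.069,0],
    [-0.085,0,-0.087,0,0.069,0],
    [-0.086,0,-0.087,0,0.069,0],
    [-0.086,0,-0.088,0,0.069,0],
    [0,0,0,0,0,0],
    [0,0,0,0,0,0],
    [0,0,0,0,0,0],
  ],
)

```text
t: 16.15
eef_pos: [0.4777, 0.3504, 0.2688]
eef_rot: [0.924, 0.305, 0.22, -0.073]
contact_force: [-0.1, -0.2, -1.7]
grip_width: 0.0182
gripper_force: 109.6
```

Call:
jog_arm(
  rows=[
    [-0.087,0,-0.089,0,0.069,0],
    [-0.087,0,-0.09,0,0.069,0],
    [-0.087,0,-0.091,0,0.069,0],
    [-0.087,0,-0.092,0,0.069,0],
    [0,0,0,0,0,0],
    [0,0,0,0,0,0],
    [0,0,0,0,0,0],
    [0,0,0,0,0,0],
  ],
)

```text
t: 17.15
eef_pos: [0.4414, 0.324, 0.2797]
eef_rot: [0.855, 0.282, 0.413, -0.137]
contact_force: [-1.0, 0.8, -1.3]
grip_width: 0.0183
gripper_force: 109.5
```

Run:
```python
from h import *
st();print(robot.sense()["qpos"].round(2))
p=robot.sense()["eef_pos"];print("lip",p+tool(FY,52).apply([-.088,0,.067]))
W=robot.get_image("wrist");S=robot.get_image("side")
cv2.imwrite("pics/p1.png",np.hstack([cv2.resize(W,(480,360)),cv2.resize(S[150:290,200:324],(320,360),interpolation=cv2.INTER_CUBIC)]))
```

```text
t17.15 [0.4414 0.324  0.2797] x [0.5   0.369 0.784] z [ 0.629  0.467 -0.621] F [-1.   0.8 -1.3] w 0.0183 109.5
[ 0.51 -0.86  2.1   0.12  1.01  1.42]
lip [0.44032938 0.3231911  0.16912989]
```

View pics/p1.png

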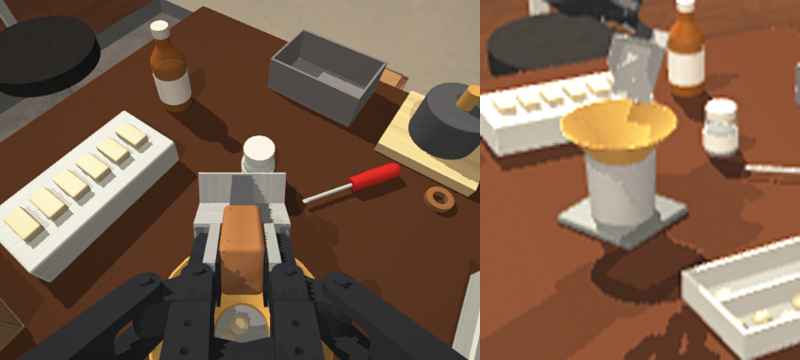

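The bowl is empty and caps are visible through the funnel throat at (240,325). Raise, level, and return over the tray to count remaining caps numerically.

Run:
```python
from h import *
p=robot.sense()["eef_pos"]
l=p+tool(FY,52).apply([-.088,0,.067])
go(l+[0.03,0.02,.09],FY,0,7,FY,50)
print()
plan([((.53,.02,.35),tool(3.1))],p=piv(l+[0.03,0.02,.09],LIP,FY,0),r=tool(FY,0))
```

```text
1 rows [0.211,0.002,0.076,0.0,-0.079,0.0]
1 rows [0.206,0.002,0.059,0.0,-0.079,0.0]
1 rows [0.198,0.002,0.044,0.0,-0.079,0.0]
1 rows [0.188,0.002,0.029,0.0,-0.079,0.0]
1 rows [0.176,0.002,0.016,0.0,-0.079,0.0]
1 rows [0.163,0.002,0.004,0.0,-0.079,0.0]
1 rows [0.149,0.002,-0.006,0.0,-0.079,0.0]

8 rows [-0.289,0.37,-0.031,0.0,0.0,0.046],[-0.261,0.39,-0.031,0.0,0.0,0.046],[-0.232,0.408,-0.031,0.0,0.0,0.046],[-0.202,0.423,-0.031,0.0,0.0,0.046],[-0.171,0.437,-0.031,0.0,0.0,0.046],[-0.139,0.448,-0.031,0.0,0.0,0.046],[-0.106,0.457,-0.031,0.0,0.0,0.046],[-0.073,0.463,-0.031,0.0,0.0,0.046]
```

Call:
jog_arm(
  rows=[
    [0.211,0.002,0.076,0,-0.079,0],
    [0.206,0.002,0.059,0,-0.079,0],
    [0.198,0.002,0.044,0,-0.079,0],
    [0.188,0.002,0.029,0,-0.079,0],
    [0.176,0.002,0.016,0,-0.079,0],
    [0.163,0.002,0.004,0,-0.079,0],
    [0.149,0.002,-0.006,0,-0.079,0],
    [0,0,0,0,0,0],
  ],
)

```text
t: 18.25
eef_pos: [0.5426, 0.3969, 0.3204]
eef_rot: [0.95, 0.314, 0.01, -0.004]
contact_force: [-0.5, -0.2, -3.0]
grip_width: 0.0184
gripper_force: 109.7
```

Call:
jog_arm(
  rows=[
    [-0.289,0.37,-0.031,0,0,0.046],
    [-0.261,0.39,-0.031,0,0,0.046],
    [-0.232,0.408,-0.031,0,0,0.046],
    [-0.202,0.423,-0.031,0,0,0.046],
    [-0.171,0.437,-0.031,0,0,0.046],
    [-0.139,0.448,-0.031,0,0,0.046],
    [-0.106,0.457,-0.031,0,0,0.046],
    [-0.073,0.463,-0.031,0,0,0.046],
    [0,0,0,0,0,0],
    [0,0,0,0,0,0],
  ],
)

```text
t: 19.5
eef_pos: [0.5293, 0.0195, 0.3462]
eef_rot: [0.999, 0.03, 0.014, -0.009]
contact_force: [0.2, 0.7, -0.6]
grip_width: 0.0181
gripper_force: 109.5
```

Run:
```python
from h import *
st();I=robot.get_image("wrist");cv2.imwrite("pics/w5.png",I);st()
def caps(I,box):
    H=cv2.cvtColor(I,cv2.COLOR_BGR2HSV).astype(int);h,s,v=H[...,0],H[...,1],H[...,2]
    m=(h>12)&(h<32)&(s>55)&(v>60);x0,y0,x1,y1=box
    return [(np.round(r[0],0).tolist(),a) for a,r in rect(m[y0:y1,x0:x1],(x0,y0),15)]
print(caps(cv2.imread("pics/w2.png"),(250,25,400,232)));print(caps(I,(250,25,400,232)))
S=robot.get_image("side");print("side0",caps(cv2.imread("pics/side0.png"),(275,235,375,295)),"now",caps(S,(275,235,375,295)))
T=robot.get_image("top");print("top0",caps(cv2.imread("pics/top0.png"),(276,182,342,286)),"now",caps(T,(276,182,342,286)))
cv2.imwrite("pics/top5.png",T)
```

```text
t19.50 [0.5293 0.0195 0.3462] x [0.998 0.06  0.028] z [ 0.027  0.02  -0.999] F [ 0.2  0.7 -0.6] w 0.0181 109.5
t19.55 [0.5295 0.02   0.3459] x [0.998 0.061 0.027] z [ 0.026  0.02  -0.999] F [-0.2  0.1 -1.5] w 0.0185 109.5
[([296.0, 222.0], 80.0), ([345.0, 218.0], 221.5), ([364.0, 195.0], 60.5), ([307.0, 195.0], 76.0), ([292.0, 171.0], 250.0), ([342.0, 170.0], 243.5)]
[([350.0, 224.0], 102.0), ([366.0, 203.0], 68.0), ([346.0, 179.0], 246.5)]
side0 [([343.0, 254.0], 1264.5)] now [([324.0, 267.0], 25.0)]
top0 [([294.0, 275.0], 41.5), ([319.0, 275.0], 38.0), ([296.0, 264.0], 41.0), ([320.0, 262.0], 37.5), ([294.0, 242.0], 39.5), ([316.0, 240.0], 37.0)] now [([318.0, 274.0], 38.5)]
```

Run:
```python
from h import *
print(proj("side",[tr(-.115,.0375,.015),tr(-.1,.02,.015),tr(-.115,-.0375,.015),tr(-.115,-.02,.015),tr(-.128,0,.039),tr(-.1,0,.039),tr(-.133,.0775,.039)]).round(0).tolist())
plan([(tr(.106,-.0375,.13),tool(3.1))],vmax=.045)
```

```text
[[288.0, 265.0], [295.0, 267.0], [300.0, 277.0], [297.0, 274.0], [290.0, 266.0], [298.0, 264.0], [277.0, 255.0]]
6 rows [0.193,0.076,0.363,-0.002,-0.003,0.001],[0.195,0.075,0.362,-0.002,-0.003,0.001],[0.196,0.073,0.362,-0.002,-0.003,0.001],[0.198,0.072,0.361,-0.002,-0.003,0.001],[0.199,0.071,0.36,-0.002,-0.003,0.001],[0.201,0.069,0.36,-0.002,-0.003,0.001]
```

Call:
jog_arm(
  rows=[
    [0.193,0.076,0.363,-0.002,-0.003,0.001],
    [0.195,0.075,0.362,-0.002,-0.003,0.001],
    [0.196,0.073,0.362,-0.002,-0.003,0.001],
    [0.198,0.072,0.361,-0.002,-0.003,0.001],
    [0.199,0.071,0.36,-0.002,-0.003,0.001],
    [0.201,0.069,0.36,-0.002,-0.003,0.001],
    [0,0,0,0,0,0],
    [0,0,0,0,0,0],
  ],
)

```text
t: 20.65
eef_pos: [0.6531, -0.0144, 0.1306]
eef_rot: [1.0, 0.026, -0.001, 0.0]
contact_force: [-0.3, 0.4, -1.4]
grip_width: 0.0184
gripper_force: 109.4
```

Run:
```python
from h import *
st();d=robot.sense()["eef_pos"][:2]-C;print(d@u,d@nn)
T=robot.get_image("top");S=robot.get_image("side");W=robot.get_image("wrist");cv2.imwrite("pics/w6.png",W)
cv2.imwrite("pics/top6.png",T);cv2.imwrite("pics/side6.png",S)
A=cv2.resize(T[175:295,265:355],(450,600),interpolation=cv2.INTER_CUBIC)
B=cv2.resize(S[240:300,270:330],(350,350),interpolation=cv2.INTER_CUBIC)
D=cv2.resize(W[200:480,200:480],(350,250))
cv2.imwrite("pics/m6.png",np.hstack([A,np.vstack([B,D])]))
```

```text
t20.65 [ 0.6531 -0.0144  0.1306] x [ 0.999  0.052 -0.003] z [-0.003 -0.001 -1.   ] F [-0.3  0.4 -1.4] w 0.0184 109.4
0.1057410537958431 -0.038087207242324866
```

View pics/m6.png

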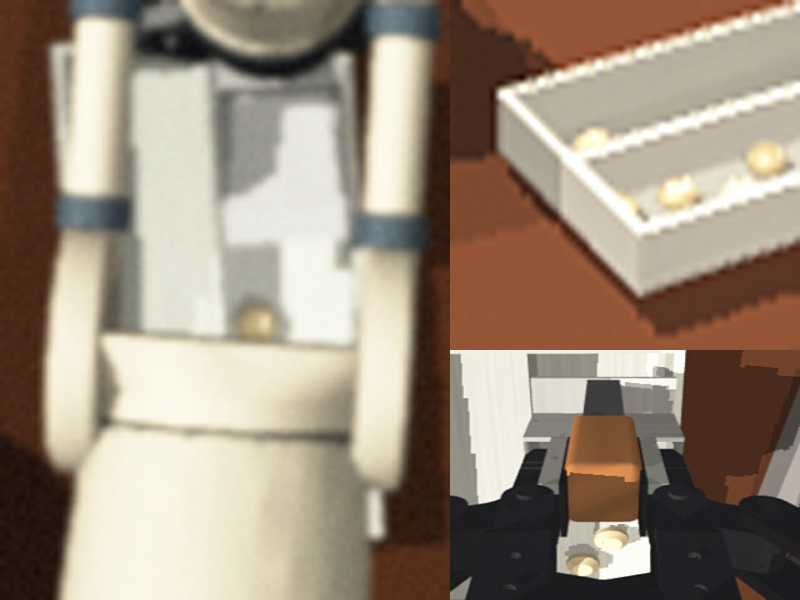

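Side crop: one cap remains in the left lane's near end at (590,140); four remain in the right lane. I'll do the right lane now, then revisit the left; next time the lip will stay against the wall while tilting.

Call:
jog_arm(
  rows=[
    [0,-0.015,0.1,0,0.002,0.001],
    [0,0,0,0,0,0],
    [0,0,0.15,0,0,0],
    [0,0,0.15,0,0,0],
    [0,0,0.14,0,0,0],
    [0,0,0.035,0,0,0],
    [0,0,0.015,0,0,0],
    [0,0,0,0,0,0],
    [0,0,0,0,0,0],
  ],
)

```text
t: 21.92
eef_pos: [0.6535, -0.014, 0.0719]
eef_rot: [1.0, 0.024, 0.001, 0.001]
contact_force: [-2.1, 0.2, 6.0]
grip_width: 0.0185
gripper_force: 112.5
```

Run:
```python
from h import *
st();d=robot.sense()["eef_pos"][:2]-C;print(d@u,d@nn)
```

```text
t21.93 [ 0.6535 -0.014   0.0719] x [0.999 0.049 0.001] z [ 0.001 -0.001 -1.   ] F [-2.1  0.2  6. ] w 0.0185 112.5
0.10608278460803487 -0.03766946109076865
```

Call:
jog_arm(
  rows=[
    [-0.1,-0.005,0,0,0,-0.004],
    [-0.12,0,0,0,0,0],
    [-0.12,0,0,0,0,0],
    [-0.12,0,0,0,0,0],
    [-0.12,0,0,0,0,0],
    [-0.12,0,0,0,0,0],
    [-0.12,0,0,0,0,0],
    [-0.12,0,0,0,0,0],
    [-0.12,0,0,0,0,0],
    [-0.12,0,0,0,0,0],
    [-0.1,0,0,0,0,0],
    [0,0,0,0,0,0],
  ],
)

```text
t: 23.42
eef_pos: [0.5252, -0.0206, 0.0718]
eef_rot: [1.0, 0.028, 0.001, 0.001]
contact_force: [-1.9, 0.4, 7.3]
grip_width: 0.0186
gripper_force: 112.4
```

Call:
jog_arm(
  rows=[
    [-0.04,0,0,0,0,0],
    [-0.04,0,0,0,0,0],
    [-0.04,0,0,0,0,0],
    [-0.03,0,0,0,0,0],
    [-0.015,0,0,0,0,0],
    [0,0,0,0,0,0],
  ],
)

```text
t: 24.18
eef_pos: [0.5096, -0.0214, 0.0719]
eef_rot: [1.0, 0.028, 0.001, 0.001]
contact_force: [1.0, 1.0, 6.0]
grip_width: 0.0184
gripper_force: 112.1
```

Run:
```python
from h import *
st();d=robot.sense()["eef_pos"][:2]-C;print(d@u,d@nn)
```

```text
t24.18 [ 0.5096 -0.0214  0.0719] x [0.998 0.055 0.003] z [ 0.003 -0.001 -1.   ] F [1. 1. 6.] w 0.0184 112.1
-0.03801923374348578 -0.037328595024029264
```

Call:
jog_arm(
  rows=[
    [-0.015,0,0,0,0,0],
    [-0.015,0,0,0,0,0],
    [-0.015,0,0,0,0,0],
    [0,0,0,0,0,0],
    [0,0,0,0,0,0],
  ],
)

```text
t: 24.8
eef_pos: [0.5063, -0.0216, 0.0723]
eef_rot: [1.0, 0.028, 0.003, 0.001]
contact_force: [5.2, 0.9, 4.0]
grip_width: 0.0183
gripper_force: 112.0
```

Run:
```python
from h import *
st();s=robot.sense();p=s["eef_pos"];d=p[:2]-C;print(d@u,d@nn)
B=(.012,0)
u3=np.r_[u,0]
b=p+tool(3.1).apply([.012,0,.067]);n=12;w=[]
for k in range(1,n+1):
    t=28*k/n; c=1-np.cos(np.radians(t))
    w.append((piv(b-u3*(.1*c-.001*k/n)+[0,0,.004*k/n],B,3.1,-t),tool(3.1,-t)))
plan(w,p=p,r=tool(3.1))
T=robot.get_image("side");cv2.imwrite("pics/side7.png",T)
H=cv2.cvtColor(T,cv2.COLOR_BGR2HSV).astype(int);h,ss,v=H[...,0],H[...,1],H[...,2]
m=(h>12)&(h<32)&(ss>55)&(v>110)
print([(np.round(r[0]).tolist(),a) for a,r in rect(m[240:300,275:375],(275,240),5)])
```

```text
t24.80 [ 0.5063 -0.0216  0.0723] x [0.998 0.055 0.006] z [ 0.006 -0.001 -1.   ] F [5.2 0.9 4. ] w 0.0183 112.0
-0.04126403878259596 -0.03735243765979652
1 rows [0.027,0.0,-0.008,0.0,-0.026,0.0]
1 rows [0.026,0.0,-0.008,0.0,-0.026,0.0]
1 rows [0.024,0.0,-0.007,0.0,-0.026,0.0]
1 rows [0.022,0.0,-0.007,0.0,-0.026,0.0]
1 rows [0.02,0.0,-0.007,0.0,-0.026,0.0]
1 rows [0.019,0.0,-0.006,0.0,-0.026,0.0]
1 rows [0.017,0.0,-0.005,0.0,-0.026,0.0]
1 rows [0.015,0.0,-0.004,0.0,-0.026,0.0]
1 rows [0.014,0.0,-0.003,0.0,-0.026,0.0]
1 rows [0.013,0.0,-0.002,0.0,-0.026,0.0]
1 rows [0.011,0.0,-0.001,0.0,-0.026,0.0]
1 rows [0.01,0.0,0.0,0.0,-0.026,0.0]
[([302.0, 272.0], 12.5), ([319.0, 255.0], 25.5)]
```

Call:
jog_arm(
  rows=[
    [0.027,0,-0.008,0,-0.026,0],
    [0.026,0,-0.008,0,-0.026,0],
    [0.024,0,-0.007,0,-0.026,0],
    [0.022,0,-0.007,0,-0.026,0],
    [0.02,0,-0.007,0,-0.026,0],
    [0.019,0,-0.006,0,-0.026,0],
    [0.017,0,-0.005,0,-0.026,0],
    [0.015,0,-0.004,0,-0.026,0],
    [0.014,0,-0.003,0,-0.026,0],
    [0.013,0,-0.002,0,-0.026,0],
    [0.011,0,-0.001,0,-0.026,0],
    [0.01,0,0,0,-0.026,0],
  ],
)

```text
t: 26.35
eef_pos: [0.5261, -0.0203, 0.0711]
eef_rot: [0.969, 0.027, -0.244, 0.007]
contact_force: [-0.2, 0.3, -2.6]
grip_width: 0.0184
gripper_force: 111.2
```

Run:
```python
from h import *
st();p=robot.sense()["eef_pos"]
plan([(p+[0,0,.08],tool(3.1,-28)),(p+[0.03,0.0,.2],tool(3.1,-28))],r=tool(3.1,-28))
```

```text
t26.35 [ 0.5261 -0.0203  0.0711] x [ 0.88   0.048 -0.473] z [-0.472 -0.027 -0.881] F [-0.2  0.3 -2.6] w 0.0184 111.2
2 rows [-0.188,0.0,-0.353,0.0,0.0,0.0],[-0.188,0.0,-0.353,0.0,0.0,0.0]
3 rows [-0.1,0.005,-0.4,0.0,0.0,0.0],[-0.1,0.005,-0.4,0.0,0.0,0.0],[-0.1,0.005,-0.4,0.0,0.0,0.0]
```

Call:
jog_arm(
  rows=[
    [0,0,0,0,0,0],
    [-0.05,0,-0.1,0,0,0],
    [-0.13,0,-0.25,0,0,0],
    [-0.19,0,-0.35,0,0,0],
    [-0.1,0.005,-0.4,0,0,0],
    [-0.1,0.005,-0.4,0,0,0],
    [-0.1,0.005,-0.4,0,0,0],
    [0,0,0,0,0,0],
  ],
)

```text
t: 27.35
eef_pos: [0.5574, -0.02, 0.2762]
eef_rot: [0.971, 0.026, -0.238, 0.008]
contact_force: [0.1, 0.1, -1.7]
grip_width: 0.0182
gripper_force: 111.4
```

Run:
```python
from h import *
st();T=robot.get_image("side");cv2.imwrite("pics/side8.png",T)
H=cv2.cvtColor(T,cv2.COLOR_BGR2HSV).astype(int);h,ss,v=H[...,0],H[...,1],H[...,2]
m=(h>12)&(h<32)&(ss>55)&(v>110)
print([(np.round(r[0]).tolist(),a) for a,r in rect(m[230:300,275:375],(275,230),5)])
T=robot.get_image("top");cv2.imwrite("pics/top8.png",T)
p=robot.sense()["eef_pos"]
l=np.r_[FC+.02*rad,.235];go(l,FY,-27,11,3.1,-28)
```

```text
t27.35 [ 0.5574 -0.02    0.2762] x [ 0.885  0.048 -0.463] z [-0.462 -0.027 -0.886] F [ 0.1  0.1 -1.7] w 0.0182 111.4
[([370.0, 231.0], 10.5), ([355.0, 231.0], 15.0)]
1 rows [0.011,-0.372,0.011,-0.016,0.001,-0.03]
1 rows [0.026,-0.372,0.004,-0.016,0.001,-0.03]
1 rows [0.041,-0.37,-0.004,-0.016,0.001,-0.03]
1 rows [0.055,-0.367,-0.012,-0.016,0.001,-0.03]
1 rows [0.069,-0.364,-0.019,-0.016,0.001,-0.03]
1 rows [0.084,-0.36,-0.026,-0.015,0.001,-0.03]
1 rows [0.098,-0.355,-0.034,-0.015,0.001,-0.03]
1 rows [0.112,-0.349,-0.04,-0.015,0.001,-0.03]
1 rows [0.125,-0.342,-0.047,-0.015,0.001,-0.03]
1 rows [0.138,-0.335,-0.054,-0.015,0.001,-0.03]
1 rows [0.151,-0.326,-0.06,-0.015,0.001,-0.03]
```

Call:
jog_arm(
  rows=[
    [0.011,-0.372,0.011,-0.016,0.001,-0.03],
    [0.026,-0.372,0.004,-0.016,0.001,-0.03],
    [0.041,-0.37,-0.004,-0.016,0.001,-0.03],
    [0.055,-0.367,-0.012,-0.016,0.001,-0.03],
    [0.069,-0.364,-0.019,-0.016,0.001,-0.03],
    [0.084,-0.36,-0.026,-0.015,0.001,-0.03],
    [0.098,-0.355,-0.034,-0.015,0.001,-0.03],
    [0.112,-0.349,-0.04,-0.015,0.001,-0.03],
    [0.125,-0.342,-0.047,-0.015,0.001,-0.03],
    [0.138,-0.335,-0.054,-0.015,0.001,-0.03],
    [0.151,-0.326,-0.06,-0.015,0.001,-0.03],
    [0,0,0,0,0,0],
  ],
)

```text
t: 28.95
eef_pos: [0.5205, 0.3874, 0.2506]
eef_rot: [0.922, 0.307, -0.225, 0.073]
contact_force: [-0.1, 0.0, -1.9]
grip_width: 0.0186
gripper_force: 111.2
```

Run:
```python
from h import *
st();l=np.r_[FC+.025*rad,.17]
go(l,FY,2,4,FY,-27);print()
tipped(l,np.r_[FC+.025*rad,.165],LIP,FY,2,46,7,p=piv(l,LIP,FY,2),r=tool(FY,2))
T=robot.get_image("top");cv2.imwrite("pics/top9.png",T)
H=cv2.cvtColor(T,cv2.COLOR_BGR2HSV).astype(int);h,ss,v=H[...,0],H[...,1],H[...,2]
m=(h>12)&(h<32)&(ss>45)&(v>60)
print([(np.round(r[0]).tolist(),a) for a,r in rect(m[182:286,278:340],(278,182),5)])
```

```text
t28.95 [0.5205 0.3874 0.2506] x [ 0.709  0.534 -0.46 ] z [-0.37  -0.273 -0.888] F [-0.1  0.  -1.9] w 0.0186 111.2
1 rows [-0.009,0.01,0.023,0.0,0.081,0.0]
1 rows [-0.026,0.01,0.032,0.0,0.081,0.0]
1 rows [-0.044,0.01,0.039,0.0,0.081,0.0]
1 rows [-0.063,0.01,0.044,0.0,0.081,0.0]

1 rows [-0.079,0.0,-0.085,0.0,0.07,0.0]
1 rows [-0.08,0.0,-0.085,0.0,0.07,0.0]
1 rows [-0.08,0.0,-0.085,0.0,0.07,0.0]
1 rows [-0.081,0.0,-0.086,0.0,0.07,0.0]
1 rows [-0.082,0.0,-0.086,0.0,0.07,0.0]
1 rows [-0.083,0.0,-0.086,0.0,0.07,0.0]
1 rows [-0.083,0.0,-0.087,0.0,0.07,0.0]
[([296.0, 269.0], 48.5)]
```

Top mask: only one cap left in the tray, at (296,269).

Call:
jog_arm(
  rows=[
    [-0.009,0.01,0.023,0,0.081,0],
    [-0.026,0.01,0.032,0,0.081,0],
    [-0.044,0.01,0.039,0,0.081,0],
    [-0.063,0.01,0.044,0,0.081,0],
    [-0.079,0,-0.085,0,0.07,0],
    [-0.08,0,-0.085,0,0.07,0],
    [-0.08,0,-0.085,0,0.07,0],
    [-0.081,0,-0.086,0,0.07,0],
    [0,0,0,0,0,0],
    [0,0,0,0,0,0],
    [0,0,0,0,0,0],
  ],
)

```text
t: 30.38
eef_pos: [0.4811, 0.3487, 0.2706]
eef_rot: [0.923, 0.304, 0.223, -0.075]
contact_force: [0.7, -0.4, -2.2]
grip_width: 0.0184
gripper_force: 111.1
```

Call:
jog_arm(
  rows=[
    [-0.082,0,-0.086,0,0.07,0],
    [-0.083,0,-0.086,0,0.07,0],
    [-0.083,0,-0.087,0,0.07,0],
    [0,0,0,0,0,0],
    [0,0,0,0,0,0],
    [0,0,0,0,0,0],
    [0,0,0,0,0,0],
    [0,0,0,0,0,0],
    [0,0,0,0,0,0],
  ],
)

```text
t: 31.5
eef_pos: [0.4525, 0.328, 0.2784]
eef_rot: [0.874, 0.288, 0.371, -0.124]
contact_force: [-0.3, -0.8, -1.4]
grip_width: 0.0184
gripper_force: 111.3
```

Run:
```python
from h import *
st();p=robot.sense()["eef_pos"];print(robot.sense()["qpos"].round(2))
T=robot.get_image("top");W=robot.get_image("wrist");S=robot.get_image("side")
cv2.imwrite("pics/top10.png",T);cv2.imwrite("pics/w10.png",W);cv2.imwrite("pics/side10.png",S)
P=ray("top",(296,269),.019)[0][:2]-C;print("cap tray",P@u,P@nn)
l=p+tool(FY,46).apply([-.088,0,.067]);L=l+[.04,.03,.1]
go(L,FY,0,6,FY,46);print()
plan([(tr(.106,.0385,.16),tool(3.1))],p=piv(L,LIP,FY,0),r=tool(FY,0))
```

```text
t31.50 [0.4525 0.328  0.2784] x [0.558 0.411 0.721] z [ 0.577  0.431 -0.693] F [-0.3 -0.8 -1.4] w 0.0184 111.3
[ 0.51 -0.73  1.99  0.11  1.09  1.43]
cap tray -0.09336275966516422 0.03688357917407094
1 rows [0.259,-0.001,0.068,0.0,-0.085,0.0]
1 rows [0.25,-0.001,0.045,0.0,-0.085,0.0]
1 rows [0.238,-0.001,0.023,0.0,-0.085,0.0]
1 rows [0.224,-0.001,0.003,0.0,-0.085,0.0]
1 rows [0.206,-0.001,-0.015,0.0,-0.085,0.0]
1 rows [0.187,-0.001,-0.031,0.0,-0.085,0.0]

8 rows [-0.155,0.414,0.219,0.0,0.0,0.046],[-0.124,0.424,0.219,0.0,0.0,0.046],[-0.093,0.432,0.219,0.0,0.0,0.046],[-0.062,0.438,0.219,0.0,0.0,0.046],[-0.03,0.441,0.219,0.0,0.0,0.046],[0.002,0.442,0.219,0.0,0.0,0.046],[0.034,0.441,0.219,0.0,0.0,0.046],[0.066,0.437,0.219,0.0,0.0,0.046]
```

Call:
jog_arm(
  rows=[
    [0.259,-0.001,0.068,0,-0.085,0],
    [0.25,-0.001,0.045,0,-0.085,0],
    [0.238,-0.001,0.023,0,-0.085,0],
    [0.224,-0.001,0.003,0,-0.085,0],
    [0.206,-0.001,-0.015,0,-0.085,0],
    [0.187,-0.001,-0.031,0,-0.085,0],
    [0,0,0,0,0,0],
  ],
)

```text
t: 32.52
eef_pos: [0.5568, 0.4056, 0.3257]
eef_rot: [0.949, 0.314, -0.005, -0.0]
contact_force: [1.1, 0.8, -3.6]
grip_width: 0.0186
gripper_force: 111.3
```

Call:
jog_arm(
  rows=[
    [-0.155,0.414,0.219,0,0,0.046],
    [-0.124,0.424,0.219,0,0,0.046],
    [-0.093,0.432,0.219,0,0,0.046],
    [-0.062,0.438,0.219,0,0,0.046],
    [-0.03,0.441,0.219,0,0,0.046],
    [0.002,0.442,0.219,0,0,0.046],
    [0.034,0.441,0.219,0,0,0.046],
    [0.066,0.437,0.219,0,0,0.046],
    [0,0,0,0,0,0],
    [0,0,0,0,0,0],
  ],
)

```text
t: 33.78
eef_pos: [0.6507, 0.0641, 0.1606]
eef_rot: [1.0, 0.03, 0.002, -0.003]
contact_force: [0.4, 0.3, -1.5]
grip_width: 0.0186
gripper_force: 111.2
```

Run:
```python
from h import *
st();d=robot.sense()["eef_pos"][:2]-C;print(d@u,d@nn)
plan([(tr(.106,.0385,.11),tool(3.1)),(tr(.106,.0385,.071),tool(3.1))],vmax=.03)
for n in("top10","side10","w10"):
    T=cv2.imread(f"pics/{n}.png");H=cv2.cvtColor(T,cv2.COLOR_BGR2HSV).astype(int);h,ss,v=H[...,0],H[...,1],H[...,2]
    if n=="top10":
        m=(h>12)&(h<32)&(ss>45)&(v>60);print([(np.round(r[0]).tolist(),a) for a,r in rect(m[182:286,278:340],(278,182),5)])
```

```text
t33.77 [0.6507 0.0641 0.1606] x [0.998 0.06  0.005] z [ 0.004  0.006 -1.   ] F [ 0.4  0.3 -1.5] w 0.0186 111.2
0.10749812440031027 0.04046283604417215
2 rows [-0.009,0.011,0.253,-0.002,-0.001,0.002],[-0.008,0.01,0.253,-0.002,-0.001,0.002]
2 rows [0.0,0.0,0.195,0.0,0.0,0.0],[0.0,0.0,0.195,0.0,0.0,0.0]
[([296.0, 270.0], 46.5)]
```

Call:
jog_arm(
  rows=[
    [-0.009,0.011,0.253,-0.002,-0.001,0.002],
    [-0.008,0.01,0.253,-0.002,-0.001,0.002],
    [0,0,0,0,0,0],
    [0,0,0.15,0,0,0],
    [0,0,0.15,0,0,0],
    [0,0,0.06,0,0,0],
    [0,0,0.02,0,0,0],
    [0,0,0,0,0,0],
  ],
)

```text
t: 34.78
eef_pos: [0.65, 0.0619, 0.0719]
eef_rot: [1.0, 0.027, 0.0, 0.001]
contact_force: [-2.0, 0.8, 3.5]
grip_width: 0.0185
gripper_force: 112.0
```

Run:
```python
from h import *
st();d=robot.sense()["eef_pos"][:2]-C;print(d@u,d@nn)
```

```text
t34.77 [0.65   0.0619 0.0719] x [0.999 0.054 0.   ] z [ 0.001 -0.001 -1.   ] F [-2.   0.8  3.5] w 0.0185 112.0
0.10672845148855395 0.03832784452796471
```

Call:
jog_arm(
  rows=[
    [-0.1,0,0,0,0,0],
    [-0.12,0,0,0,0,0],
    [-0.12,0,0,0,0,0],
    [-0.12,0,0,0,0,0],
    [-0.12,0,0,0,0,0],
    [-0.12,0,0,0,0,0],
    [-0.12,0,0,0,0,0],
    [-0.12,0,0,0,0,0],
    [-0.12,0,0,0,0,0],
    [-0.12,0,0,0,0,0],
    [-0.1,0,0,0,0,0],
    [0,0,0,0,0,0],
  ],
)

```text
t: 36.28
eef_pos: [0.5211, 0.0547, 0.0718]
eef_rot: [1.0, 0.027, -0.0, 0.001]
contact_force: [-1.6, -0.1, 6.8]
grip_width: 0.0185
gripper_force: 112.4
```

Call:
jog_arm(
  rows=[
    [-0.04,0,0,0,0,0],
    [-0.04,0,0,0,0,0],
    [-0.04,0,0,0,0,0],
    [-0.04,0,0,0,0,0],
    [-0.03,0,0,0,0,0],
    [-0.02,0,0,0,0,0],
    [-0.015,0,0,0,0,0],
    [0,0,0,0,0,0],
  ],
)

```text
t: 37.28
eef_pos: [0.5017, 0.0537, 0.0727]
eef_rot: [1.0, 0.027, 0.003, 0.001]
contact_force: [6.9, -0.0, 4.1]
grip_width: 0.0184
gripper_force: 111.9
```

Run:
```python
from h import *
st();d=robot.sense()["eef_pos"][:2]-C;print(d@u,d@nn)
T=robot.get_image("side");H=cv2.cvtColor(T,cv2.COLOR_BGR2HSV).astype(int);h,ss,v=H[...,0],H[...,1],H[...,2]
m=(h>12)&(h<32)&(ss>45)&(v>100);print([(np.round(r[0]).tolist(),a) for a,r in rect(m[250:285,278:340],(278,250),5)])
T=robot.get_image("top");H=cv2.cvtColor(T,cv2.COLOR_BGR2HSV).astype(int);h,ss,v=H[...,0],H[...,1],H[...,2]
m=(h>12)&(h<32)&(ss>45)&(v>60);b=rect(m[182:286,278:340],(278,182),5);print([(np.round(r[0]).tolist(),a) for a,r in b])
for a,r in b: P=ray("top",r[0],.019)[0][:2]-C;print(P@u,P@nn)
```

```text
t37.27 [0.5017 0.0537 0.0727] x [0.999 0.054 0.007] z [ 0.007 -0.001 -1.   ] F [ 6.9 -0.   4.1] w 0.0184 111.9
-0.04182796815223441 0.038075619344024196
[]
[([296.0, 278.0], 48.5), ([315.0, 278.0], 17.5), ([295.0, 240.0], 358.0)]
-0.11763756997697467 0.03763812060784391
-0.12016540709872148 -0.011788736109097333
-0.017966360562357068 0.03529495148245338
```

Run:
```python
from h import *
s=robot.sense();p=s["eef_pos"]
u3=np.r_[u,0];b=p+tool(3.1).apply([.012,0,.067]);n=18;w=[]
for k in range(1,n+1):
    t=38*k/n; c=1-np.cos(np.radians(t))
    w.append((piv(b-u3*(.1*c-.002*k/n)+[0,0,.004*k/n],(.012,0),3.1,-t),tool(3.1,-t)))
plan(w,p=p,r=tool(3.1))
```

```text
1 rows [0.025,0.0,-0.006,0.0,-0.023,0.0]
1 rows [0.024,0.0,-0.006,0.0,-0.023,0.0]
1 rows [0.022,0.0,-0.006,0.0,-0.023,0.0]
1 rows [0.021,0.0,-0.006,0.0,-0.023,0.0]
1 rows [0.02,0.0,-0.005,0.0,-0.023,0.0]
1 rows [0.018,0.0,-0.005,0.0,-0.023,0.0]
1 rows [0.017,0.0,-0.004,0.0,-0.023,0.0]
1 rows [0.016,0.0,-0.004,0.0,-0.023,0.0]
1 rows [0.014,0.0,-0.003,0.0,-0.023,0.0]
1 rows [0.013,0.0,-0.002,0.0,-0.023,0.0]
1 rows [0.012,0.0,-0.001,0.0,-0.023,0.0]
1 rows [0.011,0.0,0.0,0.0,-0.023,0.0]
1 rows [0.01,0.0,0.001,0.0,-0.023,0.0]
1 rows [0.009,0.0,0.002,0.0,-0.023,0.0]
1 rows [0.008,0.0,0.003,0.0,-0.023,0.0]
1 rows [0.008,0.0,0.004,0.0,-0.023,0.0]
1 rows [0.007,0.0,0.005,0.0,-0.023,0.0]
1 rows [0.006,0.0,0.007,0.0,-0.023,0.0]
```

Call:
jog_arm(
  rows=[
    [0.025,0,-0.006,0,-0.023,0],
    [0.024,0,-0.006,0,-0.023,0],
    [0.022,0,-0.006,0,-0.023,0],
    [0.021,0,-0.006,0,-0.023,0],
    [0.02,0,-0.005,0,-0.023,0],
    [0.018,0,-0.005,0,-0.023,0],
    [0.017,0,-0.004,0,-0.023,0],
    [0.016,0,-0.004,0,-0.023,0],
    [0.014,0,-0.003,0,-0.023,0],
    [0.013,0,-0.002,0,-0.023,0],
    [0.012,0,-0.001,0,-0.023,0],
    [0.011,0,0,0,-0.023,0],
  ],
)

```text
t: 38.88
eef_pos: [0.52, 0.0548, 0.0715]
eef_rot: [0.976, 0.026, -0.218, 0.007]
contact_force: [0.6, 0.1, -1.1]
grip_width: 0.0186
gripper_force: 111.3
```

Call:
jog_arm(
  rows=[
    [0.01,0,0.001,0,-0.023,0],
    [0.009,0,0.002,0,-0.023,0],
    [0.008,0,0.003,0,-0.023,0],
    [0.008,0,0.004,0,-0.023,0],
    [0.007,0,0.005,0,-0.023,0],
    [0.006,0,0.007,0,-0.023,0],
    [0,0,0,0,0,0],
    [0,0,0,0,0,0],
    [0,0,0,0,0,0],
  ],
)

```text
t: 40.0
eef_pos: [0.5237, 0.055, 0.068]
eef_rot: [0.947, 0.025, -0.32, 0.009]
contact_force: [-0.1, -0.8, -1.6]
grip_width: 0.0181
gripper_force: 111.1
```

Run:
```python
from h import *
st();p=robot.sense()["eef_pos"]
plan([(p+[0,0,.08],tool(3.1,-38)),(p+[0.03,0.0,.2],tool(3.1,-32))],r=tool(3.1,-38))
```

```text
t40.00 [0.5237 0.055  0.068 ] x [ 0.794  0.042 -0.606] z [-0.605 -0.034 -0.796] F [-0.1 -0.8 -1.6] w 0.0181 111.1
2 rows [-0.246,0.0,-0.315,0.0,0.0,0.0],[-0.246,0.0,-0.315,0.0,0.0,0.0]
3 rows [-0.168,0.005,-0.377,0.0,0.022,0.0],[-0.154,0.005,-0.382,0.0,0.022,0.0],[-0.141,0.005,-0.387,0.0,0.022,0.0]
```

Call:
jog_arm(
  rows=[
    [-0.1,0,-0.12,0,0,0],
    [-0.2,0,-0.25,0,0,0],
    [-0.2,0,-0.26,0,0,0],
    [-0.168,0.005,-0.377,0,0.022,0],
    [-0.154,0.005,-0.382,0,0.022,0],
    [-0.141,0.005,-0.387,0,0.022,0],
    [0,0,0,0,0,0],
    [0,0,0,0,0,0],
  ],
)

```text
t: 41.0
eef_pos: [0.5505, 0.0553, 0.2683]
eef_rot: [0.962, 0.026, -0.27, 0.008]
contact_force: [0.1, 0.1, -1.7]
grip_width: 0.0187
gripper_force: 111.2
```

Run:
```python
from h import *
st()
l=np.r_[FC+.02*rad,.24];go(l,FY,-28,11,3.1,-32)
S=robot.get_image("side");cv2.imwrite("pics/side11.png",S)
# where is the bowl in side view
p=robot.sense()["eef_pos"];b=[p+tool(3.1,-32).apply([x,0,.067-.01]) for x in(-.02,-.06)];print(proj("side",b).round())
T=S;H=cv2.cvtColor(T,cv2.COLOR_BGR2HSV).astype(int);h,ss,v=H[...,0],H[...,1],H[...,2]
m=(h>12)&(h<32)&(ss>45)&(v>100);print([(np.round(r[0]).tolist(),a) for a,r in rect(m[170:290,270:380],(270,170),5)])
```

```text
t41.00 [0.5505 0.0553 0.2683] x [ 0.852  0.045 -0.521] z [-0.52  -0.029 -0.854] F [ 0.1  0.1 -1.7] w 0.0187 111.2
1 rows [0.011,-0.304,0.004,-0.018,0.004,-0.028]
1 rows [0.022,-0.303,-0.002,-0.017,0.004,-0.029]
1 rows [0.033,-0.302,-0.009,-0.017,0.004,-0.029]
1 rows [0.044,-0.3,-0.015,-0.017,0.004,-0.029]
1 rows [0.055,-0.297,-0.021,-0.017,0.004,-0.029]
1 rows [0.066,-0.293,-0.027,-0.017,0.004,-0.029]
1 rows [0.077,-0.289,-0.033,-0.017,0.004,-0.029]
1 rows [0.087,-0.284,-0.038,-0.016,0.004,-0.029]
1 rows [0.098,-0.278,-0.044,-0.016,0.004,-0.029]
1 rows [0.108,-0.272,-0.048,-0.016,0.004,-0.029]
1 rows [0.118,-0.266,-0.053,-0.016,0.004,-0.03]
[[310. 200.]
 [300. 196.]]
[([363.0, 219.0], 460.5), ([297.0, 206.0], 6.5), ([273.0, 198.0], 56.0), ([376.0, 194.0], 47.0), ([371.0, 188.0], 5.5), ([323.0, 183.0], 46.0), ([376.0, 174.0], 8.5), ([280.0, 178.0], 64.5)]
```

Call:
jog_arm(
  rows=[
    [0.011,-0.304,0.004,-0.018,0.004,-0.028],
    [0.022,-0.303,-0.002,-0.017,0.004,-0.029],
    [0.033,-0.302,-0.009,-0.017,0.004,-0.029],
    [0.044,-0.3,-0.015,-0.017,0.004,-0.029],
    [0.055,-0.297,-0.021,-0.017,0.004,-0.029],
    [0.066,-0.293,-0.027,-0.017,0.004,-0.029],
    [0.077,-0.289,-0.033,-0.017,0.004,-0.029],
    [0.087,-0.284,-0.038,-0.016,0.004,-0.029],
    [0.098,-0.278,-0.044,-0.016,0.004,-0.029],
    [0.108,-0.272,-0.048,-0.016,0.004,-0.029],
    [0.118,-0.266,-0.053,-0.016,0.004,-0.03],
    [0,0,0,0,0,0],
  ],
)

```text
t: 42.55
eef_pos: [0.5231, 0.3872, 0.2541]
eef_rot: [0.922, 0.303, -0.228, 0.078]
contact_force: [-0.7, -0.0, -1.9]
grip_width: 0.0185
gripper_force: 111.1
```

Run:
```python
from h import *
st();l=np.r_[FC+.025*rad,.17]
go(l,FY,2,4,FY,-28);print()
tipped(l,np.r_[FC+.025*rad,.165],LIP,FY,2,46,7,p=piv(l,LIP,FY,2),r=tool(FY,2))
T=robot.get_image("top");cv2.imwrite("pics/top12.png",T)
H=cv2.cvtColor(T,cv2.COLOR_BGR2HSV).astype(int);h,ss,v=H[...,0],H[...,1],H[...,2]
m=(h>12)&(h<32)&(ss>45)&(v>60)
print([(np.round(r[0]).tolist(),a) for a,r in rect(m[175:292,272:345],(272,175),5)])
```

```text
t42.55 [0.5231 0.3872 0.2541] x [ 0.712  0.523 -0.467] z [-0.373 -0.282 -0.884] F [-0.7 -0.  -1.9] w 0.0185 111.1
1 rows [-0.007,0.006,0.032,0.0,0.083,0.0]
1 rows [-0.026,0.006,0.042,0.0,0.083,0.0]
1 rows [-0.047,0.006,0.05,0.0,0.083,0.0]
1 rows [-0.068,0.006,0.055,0.0,0.083,0.0]

1 rows [-0.079,0.0,-0.085,0.0,0.07,0.0]
1 rows [-0.08,0.0,-0.085,0.0,0.07,0.0]
1 rows [-0.08,0.0,-0.085,0.0,0.07,0.0]
1 rows [-0.081,0.0,-0.086,0.0,0.07,0.0]
1 rows [-0.082,0.0,-0.086,0.0,0.07,0.0]
1 rows [-0.083,0.0,-0.086,0.0,0.07,0.0]
1 rows [-0.083,0.0,-0.087,0.0,0.07,0.0]
[]
```

Tray reads empty; pour the last cap.

Call:
jog_arm(
  rows=[
    [-0.007,0.006,0.032,0,0.083,0],
    [-0.026,0.006,0.042,0,0.083,0],
    [-0.047,0.006,0.05,0,0.083,0],
    [-0.068,0.006,0.055,0,0.083,0],
    [-0.079,0,-0.085,0,0.07,0],
    [-0.08,0,-0.085,0,0.07,0],
    [-0.08,0,-0.085,0,0.07,0],
    [-0.081,0,-0.086,0,0.07,0],
    [0,0,0,0,0,0],
    [0,0,0,0,0,0],
    [0,0,0,0,0,0],
  ],
)

```text
t: 43.98
eef_pos: [0.4807, 0.3495, 0.2696]
eef_rot: [0.923, 0.303, 0.226, -0.071]
contact_force: [-0.1, 0.1, -0.9]
grip_width: 0.0182
gripper_force: 111.2
```

Call:
jog_arm(
  rows=[
    [-0.082,0,-0.086,0,0.07,0],
    [-0.083,0,-0.086,0,0.07,0],
    [-0.083,0,-0.087,0,0.07,0],
    [0,0,0,0,0,0],
    [0,0,0,0,0,0],
    [0,0,0,0,0,0],
    [0,0,0,0,0,0],
    [0,0,0,0,0,0],
    [0,0,0,0,0,0],
  ],
)

```text
t: 45.1
eef_pos: [0.4518, 0.3289, 0.2773]
eef_rot: [0.873, 0.287, 0.375, -0.12]
contact_force: [-0.3, 0.3, -0.1]
grip_width: 0.0181
gripper_force: 111.2
```

Run:
```python
from h import *
st();p=robot.sense()["eef_pos"]
l=p+tool(FY,46).apply([-.088,0,.067]);L=l+[.04,.03,.1]
go(L,FY,0,6,FY,46);print()
```

```text
t45.10 [0.4518 0.3289 0.2773] x [0.554 0.412 0.724] z [ 0.587  0.424 -0.69 ] F [-0.3  0.3 -0.1] w 0.0181 111.2
1 rows [0.259,-0.001,0.068,0.0,-0.085,0.0]
1 rows [0.25,-0.001,0.044,0.0,-0.085,0.0]
1 rows [0.238,-0.001,0.023,0.0,-0.085,0.0]
1 rows [0.223,-0.001,0.003,0.0,-0.085,0.0]
1 rows [0.206,-0.001,-0.015,0.0,-0.085,0.0]
1 rows [0.186,-0.001,-0.031,0.0,-0.085,0.0]
```

Call:
jog_arm(
  rows=[
    [0.259,-0.001,0.068,0,-0.085,0],
    [0.25,-0.001,0.044,0,-0.085,0],
    [0.238,-0.001,0.023,0,-0.085,0],
    [0.223,-0.001,0.003,0,-0.085,0],
    [0.206,-0.001,-0.015,0,-0.085,0],
    [0.186,-0.001,-0.031,0,-0.085,0],
    [0,0,0,0,0,0],
    [0,0,0,0,0,0],
  ],
)

```text
t: 46.1
eef_pos: [0.552, 0.4036, 0.334]
eef_rot: [0.95, 0.311, 0.005, 0.002]
contact_force: [0.7, -0.7, -1.1]
grip_width: 0.0182
gripper_force: 111.2
```

Run:
```python
from h import *
st()
plan([((.49,.08,.3),tool(15)),((.4543,-.2097,.2),tool(-6))],vmax=.055)
```

```text
t46.10 [0.552  0.4036 0.334 ] x [0.806 0.591 0.008] z [ 0.01 -0.   -1.  ] F [ 0.7 -0.7 -1.1] w 0.0182 111.2
7 rows [-0.345,0.32,0.048,0.0,-0.001,0.034],[-0.328,0.338,0.048,0.0,-0.001,0.034],[-0.309,0.355,0.048,0.0,-0.001,0.034],[-0.29,0.371,0.048,0.0,-0.001,0.034],[-0.27,0.386,0.048,0.0,-0.001,0.034],[-0.249,0.399,0.049,0.0,-0.001,0.034],[-0.227,0.412,0.049,0.0,-0.001,0.034]
6 rows [-0.182,0.451,0.167,0.0,0.0,0.039],[-0.155,0.461,0.167,0.0,0.0,0.039],[-0.126,0.47,0.167,0.0,0.0,0.039],[-0.097,0.477,0.167,0.0,0.0,0.039],[-0.068,0.482,0.167,0.0,0.0,0.039],[-0.038,0.485,0.167,0.0,0.0,0.039]
```

Call:
jog_arm(
  rows=[
    [-0.345,0.32,0.048,0,-0.001,0.034],
    [-0.328,0.338,0.048,0,-0.001,0.034],
    [-0.309,0.355,0.048,0,-0.001,0.034],
    [-0.29,0.371,0.048,0,-0.001,0.034],
    [-0.27,0.386,0.048,0,-0.001,0.034],
    [-0.249,0.399,0.049,0,-0.001,0.034],
    [-0.227,0.412,0.049,0,-0.001,0.034],
  ],
)

```text
t: 46.98
eef_pos: [0.4866, 0.0781, 0.3047]
eef_rot: [0.992, 0.128, 0.004, 0.003]
contact_force: [1.0, -0.2, -1.9]
grip_width: 0.0188
gripper_force: 111.1
```

Call:
jog_arm(
  rows=[
    [-0.182,0.451,0.167,0,0,0.039],
    [-0.155,0.461,0.167,0,0,0.039],
    [-0.126,0.47,0.167,0,0,0.039],
    [-0.097,0.477,0.167,0,0,0.039],
    [-0.068,0.482,0.167,0,0,0.039],
    [-0.038,0.485,0.167,0,0,0.039],
    [0,0,0,0,0,0],
    [0,0,0,0,0,0],
  ],
)

```text
t: 47.98
eef_pos: [0.4519, -0.2097, 0.2053]
eef_rot: [0.999, -0.054, 0.003, 0.003]
contact_force: [-0.7, 0.8, -1.7]
grip_width: 0.0184
gripper_force: 111.1
```

Run:
```python
from h import *
st()
T=robot.get_image("top");S=robot.get_image("side");W=robot.get_image("wrist")
for n,i in(("top",T),("side",S),("w",W)):cv2.imwrite(f"pics/{n}13.png",i)
z=lambda I,b,s:cv2.resize(I[b[1]:b[3],b[0]:b[2]],s,interpolation=cv2.INTER_CUBIC)
cv2.imwrite("pics/m13.png",np.vstack([np.hstack([z(T,(145,245,235,320),(400,300)),z(T,(270,175,350,295),(400,300))]),np.hstack([z(W,(0,0,640,480),(400,300)),z(S,(220,190,380,310),(400,300))])]))
```

```text
t47.98 [ 0.4519 -0.2097  0.2053] x [ 0.994 -0.109  0.007] z [ 0.006 -0.007 -1.   ] F [-0.7  0.8 -1.7] w 0.0184 111.1
```

View pics/m13.png

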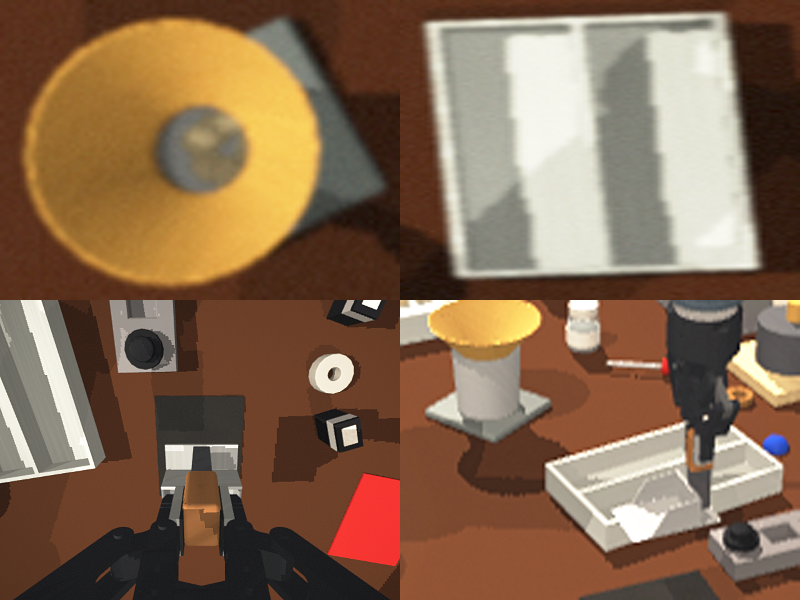

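Tray is empty, funnel cone is clear with caps visible down the throat; scoop is empty and hangs over the black mat.

Run:
```python
from h import *
W=cv2.imread("pics/w13.png");H=cv2.cvtColor(W,cv2.COLOR_BGR2HSV).astype(int);s,v=H[...,1],H[...,2]
m=(v<80)&(s<120)
E=[]
for y in range(165,225,6):
    k=np.where(m[y,235:400])[0]+235;E.append((k[0],k[-1]+1,y))
E=np.array(E);print(E[[0,-1]])
L=ray("wrist",E[:,[0,2]],.003);Rr=ray("wrist",E[:,[1,2]],.003)
print(L[[0,-1]].round(4)[:,:2].tolist(),Rr[[0,-1]].round(4)[:,:2].tolist())
cols=[255,275,295,315,335,355,375];T=[(c,np.where(m[100:,c])[0][0]+100) for c in cols];F=ray("wrist",T,.003)[:,:2];print(T,F.round(4).tolist())
M=R.from_quat(robot.sense()["eef_rot"]).as_matrix()
for y in(295,300,305):
    k=np.where((s[y,230:420]<60)&(v[y,230:420]>90))[0]+230;print(y,k[0],k[-1]+1)
```

```text
[[248 391 165]
 [251 388 219]]
[[0.4868, -0.153], [0.44, -0.1478]] [[0.4739, -0.2722], [0.427, -0.2671]]
[(255, np.int64(100)), (275, np.int64(153)), (295, np.int64(153)), (315, np.int64(153)), (335, np.int64(153)), (355, np.int64(154)), (375, np.int64(153))] [[0.5374, -0.167], [0.4943, -0.1769], [0.4925, -0.1934], [0.4907, -0.2099], [0.4889, -0.2264], [0.4863, -0.2429], [0.4853, -0.2595]]
295 259 386
300 257 388
305 258 387
```

Run:
```python
from h import *
st();plan([((.4553,-.2093,.08),tool(-6.2))],vmax=.042)
```

```text
t48.12 [ 0.4528 -0.2092  0.2048] x [ 0.994 -0.107  0.005] z [ 0.005 -0.006 -1.   ] F [-0.1  0.7 -1.6] w 0.0185 111.1
3 rows [0.006,-0.003,0.416,0.001,-0.001,0.0],[0.007,-0.002,0.416,0.001,-0.001,0.0],[0.008,-0.002,0.416,0.001,-0.001,0.0]
```

Call:
jog_arm(
  rows=[
    [0.006,-0.003,0.35,0.001,-0.001,0],
    [0.007,-0.002,0.35,0.001,-0.001,0],
    [0.008,-0.002,0.35,0.001,-0.001,0],
    [0,0,0.17,0,0,0],
    [0,0,0,0,0,0],
    [0,0,0,0,0,0],
    [0,0,0,0,0,0],
  ],
)

```text
t: 49.0
eef_pos: [0.4556, -0.2106, 0.0829]
eef_rot: [0.999, -0.054, -0.0, 0.001]
contact_force: [-0.1, 0.2, -2.2]
grip_width: 0.0183
gripper_force: 111.1
```

Run:
```python
from h import *
st();plan([((.4553,-.2093,.071),tool(-6.2))],vmax=.042)
```

```text
t49.00 [ 0.4556 -0.2106  0.0829] x [ 0.994 -0.109 -0.   ] z [-0.    -0.001 -1.   ] F [-0.1  0.2 -2.2] w 0.0183 111.1
1 rows [-0.005,-0.013,0.119,0.001,0.0,0.0]
```

Call:
jog_arm(
  rows=[
    [-0.005,-0.012,0.08,0,0,0],
    [0,0,0.03,0,0,0],
    [0,0,0.01,0,0,0],
    [0,0,0,0,0,0],
    [0,0,0,0,0,0],
  ],
)

```text
t: 49.62
eef_pos: [0.4545, -0.209, 0.07]
eef_rot: [0.999, -0.054, -0.001, 0.0]
contact_force: [-0.7, 1.9, 5.7]
grip_width: 0.0183
gripper_force: 112.2
```

Call:
jog_arm(
  rows=[
    [0,0,0,0,0,0],
    [0,0,0,0,0,0],
    [0,0,0,0,0,0],
    [0,0,0,0,0,0],
    [0,0,0,0,0,0],
    [0,0,-0.2,0,0,0],
    [0,0,-0.4,0,0,0],
    [0,0,-0.5,0,0,0],
    [0,0,-0.5,0,0,0],
    [0,0,-0.5,0,0,0],
  ],
  fingers=-1,
)

```text
t: 50.88
eef_pos: [0.4548, -0.2089, 0.2826]
eef_rot: [0.999, -0.054, -0.0, 0.0]
contact_force: [1.1, -0.8, 0.2]
grip_width: 0.0852
gripper_force: 0.0
```

Run:
```python
from h import *
st();plan([((.47,-.33,.26),tool(0))],vmax=.05)
```

```text
t50.88 [ 0.4548 -0.2089  0.2826] x [ 0.994 -0.109 -0.001] z [-0.001 -0.001 -1.   ] F [ 1.1 -0.8  0.2] w 0.0852 0.0
3 rows [0.094,0.396,0.075,0.0,0.0,-0.023],[0.08,0.399,0.075,0.0,0.0,-0.023],[0.065,0.401,0.075,0.0,0.0,-0.023]
```

Call:
jog_arm(
  rows=[
    [0.094,0.396,0.075,0,0,-0.023],
    [0.08,0.399,0.075,0,0,-0.023],
    [0.065,0.401,0.075,0,0,-0.023],
    [0,0,0,0,0,0],
    [0,0,0,0,0,0],
    [0,0,0,0,0,0],
  ],
)

```text
t: 51.62
eef_pos: [0.4703, -0.3293, 0.2578]
eef_rot: [1.0, 0.0, -0.001, 0.0]
contact_force: [0.6, 0.3, -0.3]
grip_width: 0.0849
gripper_force: 0.0
```

Run:
```python
from h import *
st();W=robot.get_image("wrist");cv2.imwrite("pics/w14.png",W);st()
print(proj("top",[(0,0,0)])[0])
# where are relays
H=cv2.cvtColor(W,cv2.COLOR_BGR2HSV).astype(int);h,s,v=H[...,0],H[...,1],H[...,2]
print("patch",[(np.round(r[0]).tolist(),np.round(r[1],1),round(r[2]),a,ray("wrist",r[0],.062)[0].round(4)[:2]) for a,r in rect((s<60)&(v>215)&(np.indices(h.shape)[0]<300),amin=60)])
print("dark",[(np.round(r[0]).tolist(),np.round(r[1],1),round(r[2]),a) for a,r in rect((v<65)&(np.indices(h.shape)[0]<320),amin=250)])
```

```text
t51.62 [ 0.4703 -0.3293  0.2578] x [ 1.     0.    -0.001] z [-0.001 -0.001 -1.   ] F [ 0.6  0.3 -0.3] w 0.0849 0.0
t51.67 [ 0.4703 -0.3293  0.2577] x [ 1.     0.    -0.002] z [-0.002 -0.001 -1.   ] F [1.  0.6 0.1] w 0.0855 0.0
[316.13370171 441.37859481]
patch [([241.0, 285.0], array([33.9, 52.5]), 31, 585.5, array([ 0.3883, -0.2566])), ([258.0, 245.0], array([23.8, 21.1]), 30, 344.0, array([ 0.4269, -0.2743])), ([382.0, 238.0], array([24.7, 19.2]), 80, 430.5, array([ 0.4334, -0.3827])), ([592.0, 186.0], array([20., 95.]), 90, 1677.5, array([ 0.4801, -0.5563])), ([377.0, 154.0], array([51., 52.]), 90, 2084.0, array([ 0.507 , -0.3755])), ([134.0, 113.0], array([53.3, 21.9]), 4, 212.0, array([ 0.5385, -0.1822])), ([22.0, 175.0], array([ 43., 146.]), 0, 1856.0, array([ 0.4891, -0.0813])), ([152.0, 73.0], array([34.5, 17.7]), 42, 171.0, array([ 0.5678, -0.2   ])), ([408.0, 60.0], array([21.9, 32.2]), 27, 662.0, array([ 0.5773, -0.3961]))]
dark [([226.0, 262.0], array([12. , 81.6]), 30, 469.0), ([382.0, 237.0], array([40.1, 31.7]), 81, 1151.0), ([259.0, 213.0], array([53.9, 15.5]), 80, 252.0), ([116.0, 92.0], array([53., 55.]), 90, 2251.5), ([408.0, 60.0], array([36.6, 51.9]), 26, 1774.5), ([180.0, 13.0], array([26., 22.]), 90, 389.5), ([50.0, 90.0], array([197. ,  41.6]), 75, 4411.0)]
```

Run:
```python
import cv2,numpy as np
W=cv2.imread("pics/w14.png")
a=cv2.resize(W[165:345,160:320],(533,600),interpolation=cv2.INTER_NEAREST)
b=cv2.resize(W[20:110,365:455],(266,300),interpolation=cv2.INTER_NEAREST);c=cv2.resize(W[195:285,340:430],(266,300),interpolation=cv2.INTER_NEAREST)
cv2.imwrite("pics/v14.png",np.hstack([a,np.vstack([b,c])]))
```

```text
(no output)
```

View pics/v14.png

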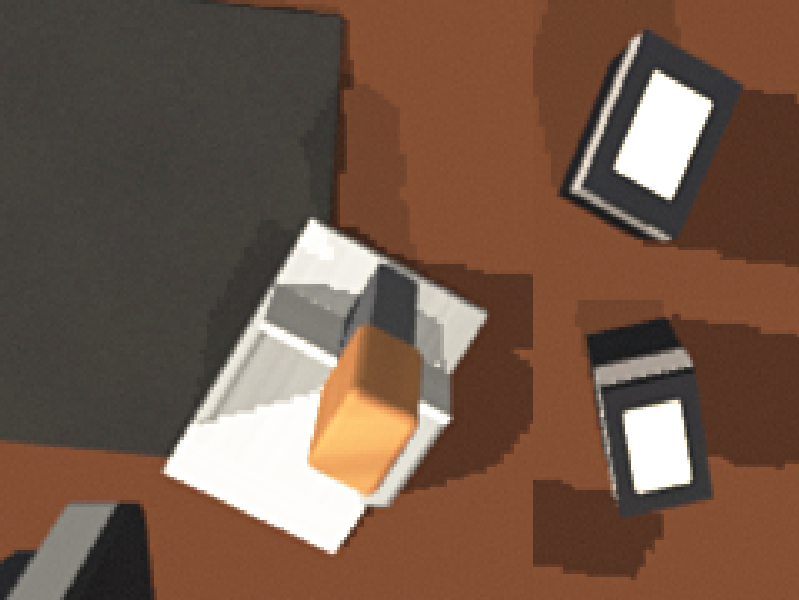

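The scoop was knocked off the mat after release (lip corners at px (209,307),(260,331); floor back corners (254,230),(306,260)). Relay tops measured too: re-place the scoop first.

Run:
```python
from h import *
st()
f=lambda c,o,s:np.array(c)/s+np.array(o)
q=ray("wrist",f([(165,473),(333,552),(312,218),(487,315)],(160,165),3.333),.002)[:,:2]
print(q.round(4).tolist());lm=q[:2].mean(0);bm=q[2:].mean(0);d=bm-lm
print("lip",lm,"back",bm,"len",np.linalg.norm(d),"yaw",np.degrees(np.arctan2(d[1],d[0])),"lipline",np.degrees(np.arctan2(*(q[0]-q[1])[[1,0]]))-90, "back",np.degrees(np.arctan2(*(q[2]-q[3])[[1,0]]))-90)
print("origin",lm+d/np.linalg.norm(d)*.088)
g=ray("wrist",f([(333,387),(418,418),(375,493),(310,463)],(160,165),3.333),.099)[:,:2];print("grip",g.round(4).tolist(),g.mean(0))
for nm,c,o in(("r0",[(645,33),(742,85),(670,242),(575,190)],(365,20)),("r1",[(600,382),(695,366),(712,498),(620,516)],(340,195))):
    c=np.array(c,float)-[533,0 if nm=="r0" else 300]
    p=ray("wrist",c/np.array([266/90,300/90])+o,.062)[:,:2];e=np.roll(p,-1,0)-p
    print(nm,p.mean(0).round(4),np.linalg.norm(e,axis=1).round(4),np.degrees(np.arctan2(e[:,1],e[:,0])).round(1))
```

```text
t51.67 [ 0.4703 -0.3293  0.2577] x [ 1.     0.    -0.002] z [-0.002 -0.001 -1.   ] F [1.  0.6 0.1] w 0.0855 0.0
[[0.3325, -0.2078], [0.3027, -0.2614], [0.4206, -0.2607], [0.3885, -0.314]]
lip [ 0.31760731 -0.23460104] back [ 0.40458525 -0.2873609 ] len 0.10172888000323263 yaw -31.240540679450955 lipline -29.052298834725995 back -31.085588182433014
origin [ 0.39284709 -0.28024066]
grip [[0.4099, -0.2805], [0.4016, -0.3009], [0.3809, -0.2896], [0.3893, -0.2738]] [ 0.39541986 -0.28620407]
r0 [ 0.5762 -0.3954] [0.0275 0.0371 0.0279 0.0365] [-112.6  154.6   66.1  -26.2]
r1 [ 0.4343 -0.383 ] [0.0277 0.0372 0.0279 0.0381] [ -81.1 -168.8  100.7   11. ]
```

Run:
```python
from h import *
plan([((.394,-.2835,.14),tool(-30.5)),((.394,-.2835,.069),tool(-30.5))],vmax=.045)
```

```text
4 rows [-0.19,-0.115,0.294,0.0,0.0,0.085],[-0.204,-0.088,0.294,0.0,0.0,0.085],[-0.214,-0.06,0.294,0.0,0.0,0.085],[-0.22,-0.031,0.294,0.0,0.0,0.085]
2 rows [0.0,0.0,0.355,0.0,0.0,0.0],[0.0,0.0,0.355,0.0,0.0,0.0]
```

Call:
jog_arm(
  rows=[
    [-0.19,-0.115,0.294,0,0,0.085],
    [-0.204,-0.088,0.294,0,0,0.085],
    [-0.214,-0.06,0.294,0,0,0.085],
    [-0.22,-0.031,0.294,0,0,0.085],
    [0,0,0,0,0,0],
    [0,0,0.2,0,0,0],
    [0,0,0.25,0,0,0],
    [0,0,0.26,0,0,0],
    [0,0,0,0,0,0],
  ],
)

```text
t: 52.8
eef_pos: [0.3932, -0.2839, 0.0665]
eef_rot: [0.965, -0.263, -0.003, -0.0]
contact_force: [-0.1, -0.0, 0.3]
grip_width: 0.0857
gripper_force: 0.0
```

Call:
jog_arm(
  rows=[
    [0,0,0,0,0,0],
    [0,0,0,0,0,0],
    [0,0,0,0,0,0],
    [0,0,0,0,0,0],
    [0,0,0,0,0,0],
    [0,0,0,0,0,0],
    [0,0,0,0,0,0],
    [0,0,0,0,0,0],
  ],
  fingers=1,
  force=80,
)

```text
t: 53.8
eef_pos: [0.3941, -0.2845, 0.0695]
eef_rot: [0.965, -0.264, -0.0, 0.0]
contact_force: [-0.3, -0.1, 6.4]
grip_width: 0.0191
gripper_force: 79.2
```

Run:
```python
from h import *
st();p=robot.sense()["eef_pos"]
plan([(p+[0,0,.1],tool(-30.5)),((.4553,-.2093,.13),tool(-6.2)),((.4553,-.2093,.078),tool(-6.2))],vmax=.04)
```

```text
t53.80 [ 0.3941 -0.2845  0.0695] x [ 0.861 -0.509 -0.   ] z [-0.001 -0.001 -1.   ] F [-0.3 -0.1  6.4] w 0.0191 79.2
3 rows [0.0,0.0,-0.333,0.0,0.0,0.0],[0.0,0.0,-0.333,0.0,0.0,0.0],[0.0,0.0,-0.333,0.0,0.0,0.0]
3 rows [0.048,-0.32,0.132,0.0,0.0,-0.09],[0.093,-0.31,0.132,0.0,0.0,-0.09],[0.136,-0.293,0.132,0.0,0.0,-0.09]
2 rows [0.0,0.0,0.26,0.0,0.0,0.0],[0.0,0.0,0.26,0.0,0.0,0.0]
```

Call:
jog_arm(
  rows=[
    [0,0,-0.2,0,0,0],
    [0,0,-0.4,0,0,0],
    [0,0,-0.4,0,0,0],
    [0.048,-0.32,0.132,0,0,-0.09],
    [0.093,-0.31,0.132,0,0,-0.09],
    [0.136,-0.293,0.132,0,0,-0.09],
    [0,0,0,0,0,0],
    [0,0,0.2,0,0,0],
    [0,0,0.2,0,0,0],
    [0,0,0.1,0,0,0],
    [0,0,0,0,0,0],
    [0,0,0,0,0,0],
  ],
)

```text
t: 55.3
eef_pos: [0.4549, -0.2094, 0.0789]
eef_rot: [0.998, -0.055, -0.001, 0.0]
contact_force: [0.2, -0.5, -0.1]
grip_width: 0.019
gripper_force: 78.7
```

Run:
```python
from h import *
st();plan([((.4553,-.2093,.072),tool(-6.2))])
```

```text
t55.30 [ 0.4549 -0.2094  0.0789] x [ 0.994 -0.111 -0.002] z [-0.002 -0.    -1.   ] F [ 0.2 -0.5 -0.1] w 0.019 78.7
1 rows [0.004,-0.002,0.069,0.0,0.001,-0.002]
```

Call:
jog_arm(
  rows=[
    [0.004,-0.002,0.05,0,0,-0.001],
    [0,0,0.03,0,0,0],
    [0,0,0.01,0,0,0],
    [0,0,0,0,0,0],
  ],
)

```text
t: 55.8
eef_pos: [0.4555, -0.209, 0.0704]
eef_rot: [0.999, -0.054, -0.001, 0.0]
contact_force: [-1.4, 2.2, 6.2]
grip_width: 0.0187
gripper_force: 79.4
```

Call:
jog_arm(
  rows=[
    [0,0,0,0,0,0],
    [0,0,0,0,0,0],
    [0,0,0,0,0,0],
    [0,0,0,0,0,0],
    [0,0,0,0,0,0],
    [0,0,-0.2,0,0,0],
    [0,0,-0.4,0,0,0],
    [0,0,-0.5,0,0,0],
    [0,0,-0.5,0,0,0],
    [0,0,-0.5,0,0,0],
    [0,0,0,0,0,0],
  ],
  fingers=-1,
)

```text
t: 57.18
eef_pos: [0.4568, -0.2095, 0.2865]
eef_rot: [0.999, -0.054, 0.003, 0.002]
contact_force: [-0.1, 0.0, 0.2]
grip_width: 0.0852
gripper_force: 0.0
```

Run:
```python
from h import *
st();W=robot.get_image("wrist");cv2.imwrite("pics/w15.png",W);st()
H=cv2.cvtColor(W,cv2.COLOR_BGR2HSV).astype(int);h,s,v=H[...,0],H[...,1],H[...,2]
ys=np.indices(h.shape)[0];xs=np.indices(h.shape)[1]
for nm,m,z in(("patch",(s<60)&(v>200)&(ys<290),.062),("org",(h<20)&(s>120)&(v>190)&(ys<330)&(xs<420),.101),("mat",(v<80)&(s<120)&(ys<330)&(xs>200)&(xs<450),.003)):
    for a,r in rect(m,amin=200):
        q=ray("wrist",cv2.boxPoints(r),z)[:,:2];e=(np.roll(q,-1,0)-q)[:2]
        print(nm,np.round(r[0]),a,"c",q.mean(0).round(4),np.linalg.norm(e,axis=1).round(4),np.degrees(np.arctan2(e[:,1],e[:,0])).round(1))
plan([((.47,-.33,.26),tool(0))],vmax=.05)
```

```text
t57.17 [ 0.4568 -0.2095  0.2865] x [ 0.994 -0.109  0.007] z [ 0.007 -0.005 -1.   ] F [-0.1  0.   0.2] w 0.0852 0.0
t57.23 [ 0.4564 -0.2093  0.2833] x [ 0.994 -0.109  0.003] z [ 0.003 -0.003 -1.   ] F [ 0.3  1.  -0.3] w 0.0854 0.0
patch [322. 230.] 2004.0 c [ 0.4192 -0.2075] [0.0501 0.057 ] [-96.3 175. ]
patch [510. 197.] 398.5 c [ 0.433  -0.3807] [0.0171 0.0228] [ -81.5 -164.4]
patch [308. 182.] 385.0 c [ 0.4668 -0.1996] [0.0285 0.0191] [-96.2 173.9]
patch [492. 118.] 1887.5 c [ 0.5037 -0.3627] [0.0407 0.0407] [ -49.2 -136. ]
patch [534.  21.] 593.5 c [ 0.5755 -0.3938] [0.0224 0.0164] [ -24.  -115.9]
patch [ 69. 127.] 12334.5 c [ 5.241e-01 -1.000e-04] [0.1292 0.2236] [ -82.7 -176.9]
org [322. 204.] 549.5 c [ 0.4548 -0.2104] [0.0169 0.0235] [-96.3 174.2]
mat [320. 214.] 14685.5 c [ 0.4148 -0.2039] [0.1187 0.1496] [-96.2 176.3]
mat [250.  87.] 1868.5 c [ 0.553  -0.1515] [0.0457 0.0457] [-96.2 171.6]
3 rows [0.089,0.395,0.079,0.001,-0.001,-0.023],[0.074,0.398,0.078,0.001,-0.001,-0.023],[0.06,0.4,0.078,0.001,-0.001,-0.023]
```

Scoop now reads centred on the mat within ~2 mm. Next relay 1.

Run:
```python
from h import *
plan([((.4343,-.382,.13),tool(11)),((.4343,-.382,.03),tool(11))],vmax=.05)
```

```text
5 rows [-0.007,0.347,0.307,0.0,0.0,-0.038],[-0.028,0.347,0.307,0.0,0.0,-0.038],[-0.049,0.344,0.307,0.0,0.0,-0.038],[-0.069,0.341,0.307,0.0,0.0,-0.038],[-0.089,0.336,0.307,0.0,0.0,-0.038]
2 rows [0.0,0.0,0.5,0.0,0.0,0.0],[0.0,0.0,0.5,0.0,0.0,0.0]
```

Call:
jog_arm(
  rows=[
    [-0.007,0.347,0.307,0,0,-0.038],
    [-0.028,0.347,0.307,0,0,-0.038],
    [-0.049,0.344,0.307,0,0,-0.038],
    [-0.069,0.341,0.307,0,0,-0.038],
    [-0.089,0.336,0.307,0,0,-0.038],
    [0,0,0,0,0,0],
    [0,0,0,0,0,0],
  ],
)

```text
t: 58.1
eef_pos: [0.4328, -0.3807, 0.1257]
eef_rot: [0.996, 0.094, -0.002, -0.001]
contact_force: [0.5, -0.5, 0.5]
grip_width: 0.085
gripper_force: 0.0
```

Run:
```python
from h import *
W=robot.get_image("wrist");cv2.imwrite("pics/w16.png",W);st()
H=cv2.cvtColor(W,cv2.COLOR_BGR2HSV).astype(int);h,s,v=H[...,0],H[...,1],H[...,2]
print([(np.round(r[0]),a,ray("wrist",r[0],.0625)[0][:2].round(4)) for a,r in rect((s<60)&(v>190)&(np.indices(h.shape)[1]>200)&(np.indices(h.shape)[1]<450),amin=200)])
plan([((.4343,-.382,.03),tool(11))],vmax=.05)
```

```text
t58.15 [ 0.4332 -0.3808  0.1267] x [ 0.982  0.188 -0.002] z [-0.002  0.    -1.   ] F [1.1 0.4 0.6] w 0.0855 0.0
[(array([324., 255.]), 1128.0, array([ 0.4338, -0.3827])), (array([344., 120.]), 5235.0, array([ 0.5047, -0.3789]))]
2 rows [0.005,0.007,0.483,0.0,0.001,-0.001],[0.005,0.007,0.483,0.0,0.001,-0.001]
```

Call:
jog_arm(
  rows=[
    [0.005,0.008,0.3,0,0,0],
    [0,0.006,0.33,0,0,0],
    [0,0,0.33,0,0,0],
    [0,0,0,0,0,0],
    [0,0,0,0,0,0],
  ],
)

```text
t: 58.78
eef_pos: [0.4344, -0.3828, 0.0323]
eef_rot: [0.995, 0.095, -0.0, 0.001]
contact_force: [0.7, 0.4, 0.5]
grip_width: 0.0858
gripper_force: 0.0
```

Call:
jog_arm(
  rows=[
    [0,0,0,0,0,0],
    [0,0,0,0,0,0],
    [0,0,0,0,0,0],
    [0,0,0,0,0,0],
    [0,0,0,0,0,0],
    [0,0,0,0,0,0],
    [0,0,0,0,0,0],
  ],
  fingers=1,
  force=60,
)

```text
t: 59.65
eef_pos: [0.4335, -0.3827, 0.0303]
eef_rot: [0.996, 0.095, -0.001, -0.0]
contact_force: [-0.0, 0.7, 5.2]
grip_width: 0.027
gripper_force: 64.4
```

Run:
```python
from h import *
st();p=robot.sense()["eef_pos"]
us=np.array([np.cos(np.radians(-4.7)),np.sin(np.radians(-4.7))]);h1=np.array([.612,-.158])+us*.05;print(h1)
plan([(p+[0,0,.12],tool(11)),(np.r_[h1,.16],tool(-4.7))],vmax=.05)
```

```text
t59.65 [ 0.4335 -0.3827  0.0303] x [ 0.982  0.188 -0.003] z [-0.003 -0.    -1.   ] F [-0.   0.7  5.2] w 0.027 64.4
[ 0.66183187 -0.16209693]
3 rows [-0.001,0.0,-0.4,0.0,0.001,-0.001],[-0.001,0.0,-0.4,0.0,0.001,-0.001],[0.0,0.0,-0.4,0.0,0.001,-0.001]
7 rows [0.38,-0.247,-0.014,0.0,0.0,0.025],[0.37,-0.262,-0.014,0.0,0.0,0.025],[0.36,-0.276,-0.014,0.0,0.0,0.025],[0.349,-0.29,-0.014,0.0,0.0,0.025],[0.337,-0.303,-0.014,0.0,0.0,0.025],[0.325,-0.316,-0.014,0.0,0.0,0.025],[0.312,-0.329,-0.014,0.0,0.0,0.025]
```

Run:
```python
from h import *
p=robot.sense()["eef_pos"]
plan([((.55,-.155,.19),tool(-4.7))],vmax=.05,p=p+[0,0,.12])
```

```text
6 rows [0.262,-0.336,-0.067,0.0,0.0,0.029],[0.247,-0.348,-0.067,0.0,0.0,0.029],[0.231,-0.359,-0.066,0.0,0.0,0.029],[0.214,-0.369,-0.066,0.0,0.0,0.029],[0.197,-0.378,-0.066,0.0,0.0,0.029],[0.18,-0.386,-0.066,0.0,0.0,0.029]
```

Call:
jog_arm(
  rows=[
    [0,0,-0.2,0,0,0],
    [0,0,-0.5,0,0,0],
    [0,0,-0.5,0,0,0],
    [0.262,-0.336,-0.067,0,0,0.029],
    [0.247,-0.348,-0.067,0,0,0.029],
    [0.231,-0.359,-0.066,0,0,0.029],
    [0.214,-0.369,-0.066,0,0,0.029],
    [0.197,-0.378,-0.066,0,0,0.029],
    [0.18,-0.386,-0.066,0,0,0.029],
    [0,0,0,0,0,0],
    [0,0,0,0,0,0],
    [0,0,0,0,0,0],
  ],
)

```text
t: 61.15
eef_pos: [0.5499, -0.1559, 0.1893]
eef_rot: [0.999, -0.043, -0.002, 0.0]
contact_force: [0.7, 0.8, -1.0]
grip_width: 0.0272
gripper_force: 63.8
```

Run:
```python
from h import *
st();W=robot.get_image("wrist");cv2.imwrite("pics/w17.png",W);st()
H=cv2.cvtColor(W,cv2.COLOR_BGR2HSV).astype(int);h,s,v=H[...,0],H[...,1],H[...,2]
P=proj
M=robot.camera_model("wrist")
us=np.array([np.cos(np.radians(-4.7)),np.sin(np.radians(-4.7))])
s_=robot.sense();T=np.eye(4);T[:3,:3]=R.from_quat(s_["eef_rot"]).as_matrix();T[:3,3]=s_["eef_pos"];Pm=T@M["tool_from_camera"]
def pw(X): c=(np.array(X)-Pm[:3,3])@Pm[:3,:3];return M["fx"]*c[0]/c[2]+M["cx"],M["fy"]*c[1]/c[2]+M["cy"]
for x in(-.006,.05):print("hole pred",np.round(pw(np.r_[np.array([.612,-.158])+us*x,.026])))
g=(s<90)&(v>95)
for a,r in rect(g&(np.indices(h.shape)[1]>200)&(np.indices(h.shape)[1]<460),amin=300):
    print("grey",np.round(r[0]),np.round(r[1]),r[2],a)
for y in range(20,200,15):
    k=np.where(g[y,180:480])[0]+180
    seg=np.split(k,np.where(np.diff(k)>1)[0]+1);print(y,[(int(q[0]),int(q[-1])) for q in seg if len(q)>3])
```

```text
t61.15 [ 0.5499 -0.1559  0.1893] x [ 0.996 -0.085 -0.004] z [-0.004  0.    -1.   ] F [ 0.7  0.8 -1. ] w 0.0272 63.8
t61.20 [ 0.5499 -0.1559  0.1892] x [ 0.996 -0.085 -0.003] z [-0.003  0.    -1.   ] F [ 0.8  0.3 -0.3] w 0.027 63.8
hole pred [316. 133.]
hole pred [315.  48.]
grey [322. 368.] [59. 52.] 90.0 2951.5
grey [345. 323.] [ 76. 178.] 89.45948028564453 4531.5
grey [220. 278.] [ 38. 191.] 0.0 3863.0
grey [320. 117.] [234. 106.] 90.0 20068.0
20 [(267, 294), (317, 372)]
35 [(268, 295), (318, 372)]
50 [(269, 295), (308, 371)]
65 [(269, 295), (309, 371)]
80 [(270, 370)]
95 [(270, 370)]
110 [(180, 183), (271, 296), (302, 369)]
125 [(180, 186), (272, 297), (300, 369)]
140 [(180, 190), (272, 298), (301, 368)]
155 [(180, 194), (273, 298), (322, 368)]
170 [(180, 197), (273, 367)]
185 [(180, 201), (274, 298), (343, 367)]
```

Run:
```python
from h import *
W=cv2.imread("pics/w17.png");g=cv2.cvtColor(W,cv2.COLOR_BGR2GRAY).astype(int)
for c in(301,306,311,330,338):
    print(c,[int(x) for x in g[0:200:1,c]][0:200:4])
for c in(301,306,330,338):
    d=np.diff(g[:200,c]);k=np.where(abs(d)>18)[0];print(c,[(int(i),int(d[i])) for i in k])
for y in(40,120,140):
    d=np.diff(g[y,255:385]);k=np.where(abs(d)>15)[0];print("row",y,[(int(i)+255,int(d[i])) for i in k])
```

```text
301 [149, 157, 176, 141, 61, 90, 89, 89, 91, 90, 90, 89, 88, 91, 87, 89, 89, 90, 90, 92, 151, 151, 151, 150, 150, 144, 87, 86, 114, 116, 116, 116, 115, 115, 115, 114, 109, 86, 86, 69, 166, 176, 178, 149, 150, 150, 29, 46, 47, 41]
306 [174, 174, 174, 142, 60, 92, 90, 91, 90, 89, 90, 88, 89, 90, 90, 88, 88, 88, 88, 91, 151, 149, 179, 160, 176, 173, 112, 113, 116, 113, 113, 115, 113, 115, 113, 114, 110, 86, 87, 71, 164, 178, 172, 149, 150, 77, 47, 40, 38, 32]
311 [175, 176, 178, 113, 62, 90, 91, 89, 91, 90, 89, 88, 116, 116, 115, 114, 115, 90, 88, 92, 151, 159, 177, 177, 176, 171, 112, 113, 113, 112, 113, 114, 113, 115, 111, 114, 110, 85, 88, 70, 164, 177, 172, 150, 147, 35, 43, 39, 27, 49]
330 [149, 150, 150, 112, 62, 154, 150, 156, 177, 178, 177, 177, 176, 177, 177, 177, 179, 150, 150, 150, 177, 176, 175, 176, 176, 171, 130, 175, 176, 176, 176, 179, 176, 177, 177, 177, 174, 149, 151, 74, 164, 179, 177, 151, 139, 28, 47, 41, 19, 36]
338 [150, 150, 150, 115, 63, 174, 149, 150, 149, 152, 156, 172, 171, 171, 173, 150, 151, 151, 151, 151, 178, 177, 177, 176, 177, 172, 102, 150, 150, 151, 1
[... 562 characters left out ...]
1, -22), (176, -31), (177, -77)]
338 [(11, -30), (14, -43), (18, 40), (19, 39), (20, -23), (59, -22), (79, 23), (100, -26), (102, -41), (104, 48), (154, -40), (155, -36), (157, 41), (159, 19), (177, -76), (181, -37), (182, -28)]
row 40 [(267, 39), (268, 46), (294, -39), (295, -30), (298, 20), (318, 24), (319, 43), (326, 18), (337, -18), (342, 19), (343, 19), (371, -83), (372, -40)]
row 120 [(270, 36), (271, 56), (296, -47), (297, -21), (299, 23), (300, 18), (317, 21), (318, 46), (337, -19), (341, 26), (343, -16), (344, -25), (345, 33), (368, -61), (369, -64)]
row 140 [(271, 51), (272, 70), (296, -38), (297, -35), (300, 26), (318, 19), (319, 49), (336, -21), (341, 40), (367, -23), (368, -99)]
```

Run:
```python
from h import *
st()
A=ray("wrist",[(319.5,12.5),(319.5,77),(319.5,101),(319.5,158)],.026)[:,:2];print(A.round(4).tolist(),np.linalg.norm(np.diff(A,axis=0),axis=1).round(4))
m=robot.sense();M=R.from_quat(m["eef_rot"]).as_matrix()
sh=-M[:2,1]*.0013   # camera lateral bias: true tool-y is smaller by 1.3 mm
h2=A[:2].mean(0)+sh;h1=A[2:].mean(0)+sh;print("far hole",h2,"near hole",h1)
plan([(np.r_[h2,.11],tool(-4.8)),(np.r_[h2,.075],tool(-4.8))],vmax=.045)
```

```text
t61.20 [ 0.5499 -0.1559  0.1892] x [ 0.996 -0.085 -0.003] z [-0.003  0.    -1.   ] F [ 0.8  0.3 -0.3] w 0.027 63.8
[[0.6831, -0.1669], [0.6433, -0.1634], [0.6275, -0.162], [0.5875, -0.1586]] [0.04   0.0159 0.0401]
far hole [ 0.66333445 -0.16387556] near hole [ 0.60762026 -0.15900793]
4 rows [0.285,-0.004,0.197,0.0,0.001,0.0],[0.285,-0.004,0.197,0.0,0.001,0.0],[0.285,-0.004,0.198,0.0,0.001,0.0],[0.284,-0.004,0.198,0.0,0.001,0.0]
1 rows [0.0,0.0,0.35,0.0,0.0,0.0]
```

Call:
jog_arm(
  rows=[
    [0.285,-0.004,0.197,0,0.001,0],
    [0.285,-0.004,0.197,0,0.001,0],
    [0.285,-0.004,0.198,0,0.001,0],
    [0.284,-0.004,0.198,0,0.001,0],
    [0,0,0.25,0,0,0],
    [0,0,0.2,0,0,0],
    [0,0,0,0,0,0],
    [0,0,0,0,0,0],
  ],
)

```text
t: 62.2
eef_pos: [0.6644, -0.1632, 0.0666]
eef_rot: [0.999, -0.042, 0.002, 0.0]
contact_force: [1.1, 0.3, -1.0]
grip_width: 0.0269
gripper_force: 63.9
```

Run:
```python
from h import *
robot.get_image("top");st();plan([((.6633,-.1639,.055),tool(-4.8))])
```

```text
t62.25 [ 0.6647 -0.1633  0.0672] x [ 0.996 -0.084  0.006] z [ 0.006 -0.001 -1.   ] F [-0.  -0.3 -0.6] w 0.0269 63.9
1 rows [-0.014,0.008,0.122,0.0,-0.004,0.0]
```

Call:
jog_arm(
  rows=[
    [-0.013,0.007,0.05,0,-0.004,0],
    [0,0,0.04,0,0,0],
    [0,0,0.03,0,0,0],
    [0,0,0.03,0,0,0],
    [0,0,0.03,0,0,0],
    [0,0,0,0,0,0],
  ],
)

```text
t: 63.0
eef_pos: [0.6626, -0.1633, 0.0468]
eef_rot: [0.999, -0.042, -0.002, -0.0]
contact_force: [-1.1, 0.4, -1.0]
grip_width: 0.0272
gripper_force: 63.9
```

Call:
jog_arm(
  rows=[
    [0,0,0.03,0,0,0],
    [0,0,0.03,0,0,0],
    [0,0,0.02,0,0,0],
    [0,0,0,0,0,0],
    [0,0,0,0,0,0],
  ],
)

```text
t: 63.62
eef_pos: [0.6629, -0.1634, 0.0403]
eef_rot: [0.999, -0.042, -0.001, -0.0]
contact_force: [-2.6, 0.9, 6.1]
grip_width: 0.0272
gripper_force: 64.5
```

Call:
jog_arm(
  rows=[
    [0,0,0,0,0,0],
    [0,0,0,0,0,0],
    [0,0,0,0,0,0],
    [0,0,0,0,0,0],
    [0,0,0,0,0,0],
    [0,0,-0.2,0,0,0],
    [0,0,-0.4,0,0,0],
    [0,0,-0.5,0,0,0],
    [0,0,-0.5,0,0,0],
    [0,0,0,0,0,0],
  ],
  fingers=-1,
)

```text
t: 64.88
eef_pos: [0.6652, -0.164, 0.2085]
eef_rot: [0.999, -0.042, 0.005, 0.001]
contact_force: [1.4, 0.5, 1.4]
grip_width: 0.0852
gripper_force: 0.0
```

Run:
```python
from h import *
st();plan([((.5755,-.394,.14),tool(-25))],vmax=.05)
```

```text
t64.88 [ 0.6652 -0.164   0.2085] x [ 0.996 -0.084  0.01 ] z [ 0.009 -0.003 -1.   ] F [1.4 0.5 1.4] w 0.0852 0.0
6 rows [-0.118,0.394,0.114,0.0,-0.001,0.037],[-0.094,0.4,0.114,0.0,-0.001,0.037],[-0.071,0.405,0.114,0.0,-0.001,0.037],[-0.046,0.409,0.114,0.0,-0.001,0.037],[-0.022,0.411,0.114,0.0,-0.001,0.037],[0.002,0.411,0.114,0.0,-0.001,0.037]
```

Call:
jog_arm(
  rows=[
    [-0.118,0.394,0.114,0,-0.001,0.037],
    [-0.094,0.4,0.114,0,-0.001,0.037],
    [-0.071,0.405,0.114,0,-0.001,0.037],
    [-0.046,0.409,0.114,0,-0.001,0.037],
    [-0.022,0.411,0.114,0,-0.001,0.037],
    [0.002,0.411,0.114,0,-0.001,0.037],
    [0,0,0,0,0,0],
    [0,0,0,0,0,0],
  ],
)

```text
t: 65.88
eef_pos: [0.5733, -0.3929, 0.1316]
eef_rot: [0.977, -0.214, -0.006, -0.0]
contact_force: [0.2, 0.4, -0.2]
grip_width: 0.0854
gripper_force: 0.0
```

Run:
```python
from h import *
W=robot.get_image("wrist");cv2.imwrite("pics/w18.png",W);st()
H=cv2.cvtColor(W,cv2.COLOR_BGR2HSV).astype(int);h,s,v=H[...,0],H[...,1],H[...,2]
for a,r in rect((s<60)&(v>190)&(np.indices(h.shape)[1]>200)&(np.indices(h.shape)[1]<450)&(np.indices(h.shape)[0]<330),amin=200):
    q=ray("wrist",cv2.boxPoints(r),.0625)[:,:2];e=(np.roll(q,-1,0)-q)[:2];print(np.round(r[0]),a,q.mean(0).round(4),np.linalg.norm(e,axis=1).round(4),np.degrees(np.arctan2(e[:,1],e[:,0])).round(1))
```

```text
t65.92 [ 0.5737 -0.3925  0.132 ] x [ 0.908 -0.418 -0.011] z [-0.011  0.003 -1.   ] F [ 0.7  0.1 -0.7] w 0.0854 0.0
[348. 310.] 1748.5 [ 0.5337 -0.3924] [0.0379 0.0259] [-114.8  158.1]
[322. 244.] 1127.5 [ 0.5773 -0.3958] [0.0162 0.0224] [-114.7  156. ]
```

Run:
```python
from h import *
plan([((.577,-.395,.03),tool(-24.7))],vmax=.036)
```

```text
3 rows [0.017,0.002,0.34,0.0,0.002,0.0],[0.016,0.003,0.34,0.0,0.002,0.0],[0.015,0.003,0.34,0.0,0.002,0.0]
```

Call:
jog_arm(
  rows=[
    [0.017,0.003,0.34,0,0.002,0],
    [0.016,0.003,0.34,0,0.002,0],
    [0.015,0.003,0.34,0,0.002,0],
    [0,0,0,0,0,0],
    [0,0,0,0,0,0],
  ],
)

```text
t: 66.55
eef_pos: [0.5773, -0.3957, 0.0314]
eef_rot: [0.977, -0.214, -0.0, 0.001]
contact_force: [1.2, -0.3, 0.2]
grip_width: 0.0856
gripper_force: 0.0
```

Call:
jog_arm(
  rows=[
    [0,0,0,0,0,0],
    [0,0,0,0,0,0],
    [0,0,0,0,0,0],
    [0,0,0,0,0,0],
    [0,0,0,0,0,0],
    [0,0,0,0,0,0],
    [0,0,0,0,0,0],
  ],
  fingers=1,
  force=60,
)

```text
t: 67.42
eef_pos: [0.5764, -0.3961, 0.0298]
eef_rot: [0.977, -0.215, -0.001, 0.001]
contact_force: [-0.6, 0.9, 4.5]
grip_width: 0.0272
gripper_force: 64.8
```

Run:
```python
from h import *
st();p=robot.sense()["eef_pos"]
d=p[:2]-[.5773,-.3945];M=R.from_quat(robot.sense()["eef_rot"]).as_matrix();print("along",d@M[:2,0])
# seated far hole TCP was (.6628,-.1634); near hole 56 mm back
us=np.array([np.cos(np.radians(-4.8)),np.sin(np.radians(-4.8))]);n=np.array([.6628,-.1634])-.056*us;print(n)
plan([(p+[0,0,.15],tool(-24.7)),(np.r_[n,.12],tool(-4.8))],vmax=.05)
```

```text
t67.42 [ 0.5764 -0.3961  0.0298] x [ 0.908 -0.419 -0.002] z [-0.003 -0.002 -1.   ] F [-0.6  0.9  4.5] w 0.0272 64.8
along -0.0001358972011797063
[ 0.6069964  -0.15871404]
3 rows [-0.001,0.001,-0.5,0.001,0.0,0.0],[-0.001,0.001,-0.5,0.001,0.0,0.0],[0.0,0.0,-0.5,0.001,0.0,0.0]
5 rows [-0.143,-0.457,0.12,0.0,0.0,-0.044],[-0.111,-0.466,0.12,0.0,0.0,-0.044],[-0.078,-0.472,0.12,0.0,0.0,-0.044],[-0.045,-0.477,0.12,0.0,0.0,-0.044],[-0.012,-0.479,0.12,0.0,0.0,-0.044]
```

Call:
jog_arm(
  rows=[
    [0,0,-0.3,0,0,0],
    [0,0,-0.6,0,0,0],
    [0,0,-0.6,0,0,0],
    [-0.143,-0.457,0.12,0,0,-0.044],
    [-0.111,-0.466,0.12,0,0,-0.044],
    [-0.078,-0.472,0.12,0,0,-0.044],
    [-0.045,-0.477,0.12,0,0,-0.044],
    [-0.012,-0.479,0.12,0,0,-0.044],
    [0,0,0,0,0,0],
    [0,0,0,0,0,0],
    [0,0,0,0,0,0],
  ],
)

```text
t: 68.8
eef_pos: [0.6075, -0.1597, 0.119]
eef_rot: [0.999, -0.044, -0.002, 0.001]
contact_force: [-0.3, -1.0, -0.9]
grip_width: 0.0273
gripper_force: 64.0
```

Run:
```python
from h import *
st();plan([((.607,-.1588,.06),tool(-4.8))],vmax=.02)
```

```text
t68.80 [ 0.6075 -0.1597  0.119 ] x [ 0.996 -0.089 -0.003] z [-0.003 -0.002 -1.   ] F [-0.3 -1.  -0.9] w 0.0273 64.0
3 rows [-0.001,-0.003,0.197,0.0,0.001,-0.001],[-0.002,-0.003,0.197,0.0,0.001,-0.001],[-0.002,-0.003,0.197,0.0,0.001,-0.001]
```

Call:
jog_arm(
  rows=[
    [-0.001,-0.003,0.2,0,0.001,-0.001],
    [-0.002,-0.003,0.2,0,0.001,-0.001],
    [-0.002,-0.003,0.19,0,0,-0.001],
    [0,0,0.04,0,0,0],
    [0,0,0.03,0,0,0],
    [0,0,0.03,0,0,0],
    [0,0,0.03,0,0,0],
    [0,0,0,0,0,0],
  ],
)

```text
t: 69.8
eef_pos: [0.6072, -0.1579, 0.0469]
eef_rot: [0.999, -0.041, 0.0, 0.001]
contact_force: [0.2, -1.5, -2.6]
grip_width: 0.0271
gripper_force: 64.2
```

Call:
jog_arm(
  rows=[
    [0,0,0.03,0,0,0],
    [0,0,0.03,0,0,0],
    [0,0,0.02,0,0,0],
    [0,0,0,0,0,0],
    [0,0,0,0,0,0],
  ],
)

```text
t: 70.42
eef_pos: [0.6071, -0.1579, 0.0398]
eef_rot: [0.999, -0.041, 0.0, 0.001]
contact_force: [-3.2, -1.3, 4.6]
grip_width: 0.0278
gripper_force: 65.0
```

Call:
jog_arm(
  rows=[
    [0,0,0,0,0,0],
    [0,0,0,0,0,0],
    [0,0,0,0,0,0],
    [0,0,0,0,0,0],
    [0,0,0,0,0,0],
    [0,0,-0.2,0,0,0],
    [0,0,-0.4,0,0,0],
    [0,0,-0.5,0,0,0],
    [0,0,-0.5,0,0,0],
    [0,0,0,0,0,0],
    [0,0,0,0,0,0],
  ],
  fingers=-1,
)

```text
t: 71.8
eef_pos: [0.6072, -0.1574, 0.1999]
eef_rot: [0.999, -0.041, 0.001, 0.001]
contact_force: [-0.4, 0.2, -0.1]
grip_width: 0.0855
gripper_force: 0.0
```

Run:
```python
from h import *
W=robot.get_image("wrist");cv2.imwrite("pics/w19.png",W);st()
H=cv2.cvtColor(W,cv2.COLOR_BGR2HSV).astype(int);h,s,v=H[...,0],H[...,1],H[...,2]
X=np.indices(h.shape)
for a,r in rect((s<60)&(v>190)&(X[1]>200)&(X[1]<450)&(X[0]<330),amin=150):
    q=ray("wrist",cv2.boxPoints(r),.0725)[:,:2];e=(np.roll(q,-1,0)-q)[:2];print(np.round(r[0]),a,q.mean(0).round(4),np.linalg.norm(e,axis=1).round(4),np.degrees(np.arctan2(e[:,1],e[:,0])).round(1))
for a,r in rect((v<60)&(X[1]>200)&(X[1]<450)&(X[0]<300),amin=300): print("dark",np.round(r[0]),np.round(r[1]),a,ray("wrist",r[0],.048)[0][:2].round(4))
T=robot.get_image("top");cv2.imwrite("pics/top19.png",T)
H=cv2.cvtColor(T,cv2.COLOR_BGR2HSV).astype(int);h,s,v=H[...,0],H[...,1],H[...,2]
o=rect(((h<18)&(s>130)&(v>120))[250:280,385:420],(385,250),10);print("orange top",[(r[0],ray("top",r[0],.1)[0][:2].round(4)) for a,r in o],"before (401.5,264.5)")
plan([((.5532,-.1542,.1),tool(-4.8))],vmax=.05)
```

```text
t71.85 [ 0.6068 -0.1573  0.1984] x [ 0.997 -0.082 -0.001] z [-0.001 -0.001 -1.   ] F [0.4 0.4 0.5] w 0.0856 0.0
[203. 295.] 585.0 [ 0.5577 -0.0679] [0.0104 0.0588] [ -80. -177.]
[322. 222.] 711.5 [ 0.607  -0.1591] [0.0155 0.0222] [-94.7 175.8]
[324. 138.] 820.0 [ 0.6627 -0.1643] [0.0158 0.0213] [-94.7 175.9]
dark [324. 245.] [100.  52.] 3969.0 [ 0.5808 -0.1581]
dark [324. 136.] [58. 42.] 2332.5 [ 0.6616 -0.1647]
dark [226.  18.] [36. 51.] 1225.0 [ 0.7401 -0.1085]
orange top [((397.5, 263.5), array([ 0.4614, -0.2049]))] before (401.5,264.5)
3 rows [-0.177,0.004,0.326,0.0,0.001,0.0],[-0.178,0.004,0.325,0.0,0.001,0.0],[-0.178,0.005,0.325,0.0,0.001,0.0]
```

Call:
jog_arm(
  rows=[
    [-0.177,0.004,0.1,0,0.001,0],
    [-0.178,0.004,0.2,0,0.001,0],
    [-0.178,0.005,0.25,0,0.001,0],
    [0,0,0.25,0,0,0],
    [0,0,0,0,0,0],
    [0,0,0,0,0,0],
    [0,0,0,0,0,0],
  ],
  fingers=1,
  force=40,
)

```text
t: 72.78
eef_pos: [0.5548, -0.1546, 0.1201]
eef_rot: [0.999, -0.041, 0.003, 0.001]
contact_force: [-0.8, 1.4, 0.6]
grip_width: -0.0
gripper_force: 0.0
```

Run:
```python
from h import *
st();plan([((.5532,-.1542,.056),tool(-4.8))],vmax=.08)
```

```text
t72.78 [ 0.5548 -0.1546  0.1201] x [ 0.997 -0.082  0.006] z [ 0.006 -0.002 -1.   ] F [-0.8  1.4  0.6] w -0.0 0.0
1 rows [-0.02,-0.004,0.64,0.001,-0.004,0.001]
```

Call:
jog_arm(
  rows=[
    [-0.015,-0.004,0.3,0,-0.002,0],
    [0,0,0.3,0,0,0],
    [0,0,0.06,0,0,0],
    [0,0,0.04,0,0,0],
    [0,0,0.03,0,0,0],
    [0,0,0.03,0,0,0],
    [0,0,0,0,0,0],
    [0,0,0,0,0,0],
  ],
)

```text
t: 73.78
eef_pos: [0.5537, -0.1543, 0.0439]
eef_rot: [0.999, -0.041, 0.002, 0.001]
contact_force: [1.8, -1.0, 3.6]
grip_width: -0.0001
gripper_force: 1.9
```

Call:
jog_arm(
  rows=[
    [0,0,0.03,0,0,0],
    [0,0,0.03,0,0,0],
    [0,0,0,0,0,0],
    [0,0,0,0,0,0],
  ],
)

```text
t: 74.28
eef_pos: [0.5538, -0.1544, 0.0417]
eef_rot: [0.999, -0.041, 0.003, 0.001]
contact_force: [-7.7, 3.4, 24.2]
grip_width: -0.0002
gripper_force: 12.0
```

Call:
jog_arm(
  rows=[
    [0,0,-0.1,0,0,0],
    [0,0,-0.4,0,0,0],
    [0,0,-0.5,0,0,0],
    [0,0,-0.5,0,0,0],
    [-0.3,0.1,-0.4,0,0,0],
    [-0.3,0.1,-0.3,0,0,0],
    [-0.2,0.1,0,0,0,0],
    [0,0,0,0,0,0],
    [0,0,0,0,0,0],
    [0,0,0,0,0,0],
  ],
)

```text
t: 75.53
eef_pos: [0.4707, -0.1766, 0.2555]
eef_rot: [0.999, -0.041, -0.0, 0.0]
contact_force: [0.2, 0.7, -0.2]
grip_width: 0.0002
gripper_force: 0.0
```

Run:
```python
from h import *
W=robot.get_image("wrist");cv2.imwrite("pics/w20.png",W);st()
H=cv2.cvtColor(W,cv2.COLOR_BGR2HSV).astype(int);h,s,v=H[...,0],H[...,1],H[...,2]
X=np.indices(h.shape)
for nm,m,z in(("patch",(s<60)&(v>200)&(X[0]<340),.0725),("org",(h<20)&(s>120)&(v>190)&(X[0]<380),.101),("mat",(v<80)&(s<120)&(X[0]<380)&(X[1]>200)&(X[1]<500),.003)):
    for a,r in rect(m,amin=250):
        q=ray("wrist",cv2.boxPoints(r),z)[:,:2];e=(np.roll(q,-1,0)-q)[:2]
        print(nm,np.round(r[0]),a,"c",q.mean(0).round(4),np.linalg.norm(e,axis=1).round(4),np.degrees(np.arctan2(e[:,1],e[:,0])).round(1))
```

```text
t75.58 [ 0.4707 -0.1766  0.2557] x [ 0.997 -0.081 -0.   ] z [-0.    -0.001 -1.   ] F [ 0.2 -0.5  1.1] w -0.0001 0.0
patch [355. 249.] 1854.5 c [ 0.4262 -0.2025] [0.0497 0.0528] [-94.7 178.2]
patch [339. 196.] 491.5 c [ 0.4739 -0.1922] [0.0193 0.0183] [-94.7 176.6]
patch [545. 136.] 2134.0 c [ 0.5081 -0.3545] [0.0392 0.0396] [ -45.8 -133.7]
patch [280.  16.] 718.5 c [ 0.6074 -0.1593] [0.0154 0.0209] [-94.7 173.9]
patch [ 90. 135.] 15028.5 c [ 0.5257 -0.0017] [0.1283 0.2134] [ -83.1 -176.8]
org [585. 327.] 8253.0 c [ 0.3508 -0.3878] [0.1006 0.0856] [  4.7 -94.7]
org [366. 226.] 669.5 c [ 0.4555 -0.2105] [0.0239 0.0187] [ -5.8 -97.5]
mat [326. 269.] 22327.5 c [ 0.3677 -0.1744] [0.2403 0.2548] [ -94.7 -178.8]
mat [288.  96.] 2132.5 c [ 0.5534 -0.1541] [0.0467 0.0456] [ -7.3 -94.7]
mat [283.  26.] 1081.0 c [ 0.6111 -0.1556] [0.0374 0.0406] [-94.7 174.6]
```

```bash
python3 -c "
from bench import robot
print(robot.finish_job())"
```

```text
the job is handed in; nothing more can be done
None
```

I handed the job in at about 76 s: all eight caps went through the funnel, the scoop is flat about 2 mm off the mat's centre (re-placed after being knocked aside), both relays are home, and the start button was pressed down once.

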